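# Lock the oil bottles back in the spring-out drawer

## Task

Lock all the brown oil bottles away in the white drawer: press the green release so that the blue tray springs out, push the yellow wedge all the way down between the orange post and the black clamp rod so that the rod stays back, and stand every brown bottle upright in a bay of its own between the rod and the tray's rear wall. Only then draw the wedge out so that the rod springs onto the bottles, stand the wedge in its aluminium stand again and push the tray fully home until it clicks. Leave the green-lidded jar where it is.

Things in the scene. Friction and masses are not known exactly. Their poses are not given: they have to be found in the camera images.
- release_top (a point): top of the green round button (34 mm) on the roof of the white fixed drawer unit, 20 mm above the roof, 160 mm above the table. Pressing it 8 to 10 mm down (4 to 7 N) lets the tray spring out toward the robot. The unit is 316 mm wide, 172 deep; its front edge is 52 mm in front of the button. x points into the unit (away from the robot), y to its left, z up
- tray (a joint): how far the blue sprung tray stands out, in m: 0 latched shut, 0.13 fully out, toward the robot. A spring pushes it out (4 N shut, 1.4 N out). It clicks when pushed about 2 mm past shut (stop at -0.003), which takes up to about 14 N; if it has not clicked it springs out again
- tray_front (a point): middle of the front face of the tray's blue front panel, 45 mm above the table, moving with the tray. The panel reaches from 8 to 85 mm above the table, 155 mm to either side, and stands 50 mm in front of the unit when shut. Push it along x (into the unit); y left, z up
- bay_1 (a point): right bay: centre of its floor, 12 mm above the table, moving with the tray; x points into the unit (away from the robot), y left, z up. With the rod wedged back a bay is 57 mm long in x (to the 85 mm high rear wall 28.5 mm behind) and 70 mm wide between ribs up to 48 mm high. A clamped bottle's axis is up to 6 mm behind this point
- bay_2 (a point): middle bay, 75 mm left of bay 1: centre of its floor, 12 mm above the table, moving with the tray; x points into the unit (away from the robot), y left, z up. With the rod wedged back a bay is 57 mm long in x (to the 85 mm high rear wall 28.5 mm behind) and 70 mm wide between ribs up to 48 mm high. A clamped bottle's axis is up to 6 mm behind this point
- bay_3 (a point): left bay, 75 mm left of bay 2: centre of its floor, 12 mm above the table, moving with the tray; x points into the unit (away from the robot), y left, z up. With the rod wedged back a bay is 57 mm long in x (to the 85 mm high rear wall 28.5 mm behind) and 70 mm wide between ribs up to 48 mm high. A clamped bottle's axis is up to 6 mm behind this point
- clamp_rod (a joint): how far the black clamp rod (16 mm thick, across the tray in front of the bays, axis 71 mm above the table; a plate hangs from it before the bays) is pushed back toward the front panel, in m: 0 at rest (no room for a bottle), 0.011 to 0.022 pressing on bottles, about 0.023 wedged open. Its spring gives 2.5 to 4.5 N
- wedge_seat (a point): where the middle of the wedge's underside belongs when right down: on the tray floor at its left end, 12 mm above the table, moving with the tray (axes as the bays). The orange post's front face is 16.5 mm behind (x); at rest the gap from rod to post spans 6.5 to 16.5 mm behind. The wedge goes in from above, its x along the tray's x, slope to the rod; up to 15 N; it then stays by itself
- post_top (a point): front edge of the top of the orange post, 88 mm above the table, moving with the tray; the post is 30 mm wide in y; its front face leans forward from here, 9.5 mm over the top 16 mm, as a lead-in for the wedge, then is upright
- wedge_grip (a point): middle of the black handle (22 mm in x, 24 in y, 56 tall) of the yellow wedge, 114 mm above its underside. The wedge is 33 mm thick in x, 26 wide in y, 142 tall, 0.1 kg; its lower 50 mm taper on the front (-x) side only, to a 3 mm tip at the flat rear (+x) side. A 54 x 46 mm collar, 78 to 86 mm above the underside, rests on the stand's rim. z up
- stand_pocket (a point): wedge stand, an open aluminium box 53 x 46 mm, 82 mm tall, on a 95 x 85 mm foot, 0.8 kg, loose on the table: this point is the centre of its pocket (41 mm in x, 34 in y), 4 mm above the table, where the middle of the wedge's underside is while stowed, the wedge's x along the pocket's x
- oil_a_mid (a point): brown glass oil bottle, 45 mm diameter, 104 mm tall with a 25 mm black cap, standing on the table, 0.19 kg; this point is on its axis, 52 mm above its base; z is its axis. The round body is straight up to about 65 mm. May be absent
- oil_b_mid (a point): brown glass oil bottle, 45 mm diameter, 104 mm tall with a 25 mm black cap, standing on the table, 0.19 kg; this point is on its axis, 52 mm above its base; z is its axis. The round body is straight up to about 65 mm. May be absent
- oil_c_mid (a point): brown glass oil bottle, 45 mm diameter, 104 mm tall with a 25 mm black cap, standing on the table, 0.19 kg; this point is on its axis, 52 mm above its base; z is its axis. The round body is straight up to about 65 mm. May be absent
- petal_jar_mid (a point): glass jar with a green lid, 60 mm across and 78 mm tall; a bystander to be left alone; this point is its centre
Not all that is in view belongs to the job. Leave any purple or red look-alike of the part that bears oil_b_mid alone.

How it is judged:
By the outcome, as a careful person would: the job done as asked, in the order asked, and still so for the second after the job is handed in, with the robot touching nothing.
Of oil_a, oil_b, oil_c only 2 to 3 are there at a start; the rules pass over those that are not, and their reading is None.
At some moment in a run one of wedge_stand may be knocked a few centimetres aside while the robot is not near it.
It also fails if it takes over 210 s, if anything falls off the work surface, if the arm or the gripper's body presses on something with over 40 N, if the wrist force passes 120 N, or if a joint passes its speed limit or range.

## Robot

A 6-joint arm with a two-finger parallel gripper is mounted at the origin on the work surface; the furniture and walls round the work are solid. World frame = base frame: x ahead of the robot, y to its left, z up, the work surface at z = 0. Lengths are in m, angles in rad, forces in N, time in s.
With the tool pointing down it reaches from about 0.35 to 0.975 m from the base axis. Payload 4.9 kg.
Tool frame: the origin (TCP) lies midway between the tips of the shut fingers; the grasp point (between the pads) lies ctrl.grip_depth behind it (ctrl.grip_depth is the distance from the TCP to the grasp point, in m); y points along the fingers, z is the direction in which the jaws open and shut, and the axes are right-handed (so a half turn about y gives the same grasp; the last joint's range is limited). The gripper opens to 85 mm and grips with 20 to 120 N. Pads are 22 mm wide; open, the fingers measure 114 mm over their backs; the gripper's body (76 mm by 85 mm) begins 54 mm behind the grasp point. The pads swing forward as they close: fully open they stand 13 mm farther back than shut.
Start: joints at [1.014, 0.053, 1.613, -0, 1.476, -0.119], TCP at [0.265, 0.566, 0.231] pointing down, gripper open.
Joint ranges: [-3.01, 3.01], [-1.01, 2.22], [0.06, 2.58], [-1.02, 4.17], [0.09, 2.62], [-3.14, 3.14]. Speed limits (rad/s): [2.57, 2.57, 3.14, 3.14, 3.14, 3.14].

## Interface

Orientations are given as a rotation vector (axis times angle).
In Python, from station import ctrl gives the robot as it stands.
- The arm moves only by the tool jog_arm, never from a script. Its argument "moves" is a list of rows, each a list of 6 numbers: the shift along the tool's x, y, z in mm, then the turn, a rotation vector about the tool's x, y, z in rad. In form: [[x, y, z, wx, wy, wz], ...]. A call has 1 to 12 rows; each row shifts and turns the commanded pose from where the row before left it, along the tool's axes as they then stand; what a row does not reach is not made up. A row lasts 1/10 s, in which the tool goes at most 50 mm and 8.59 degrees, less where a joint would pass 70% of its speed; a pose out of reach is approached as far as the arm can. A call is refused whole if a number of a shift passes 50 or a number of a turn 0.15, either way. A call with a gripper value outside its range is refused whole. "grip" is the finger opening in mm, from 0 to 85.4, set as the call begins (left out, the last holds). The fingers move at their own pace and stop on an object; "grip_force" is the grip in N (left out, the last holds). Time passes only in rows, so rows that do not move let the fingers close. It gives the time, the measured TCP pose, the force and the opening at its end, in the units of the state.
- ctrl.get_obs(): the state, without advancing time (a new reading comes with each control period).
- ctrl.get_image(name): name is "side" or "top"; returns the picture (480x640x3 uint8, red, green, blue); there is no depth.
- ctrl.camera_params(name): a dict with "fx", "fy", "cx", "cy" (pixels), "D" ([k1, k2, p1, p2, k3] as OpenCV has them; the pictures are not rectified), "pose" (4x4, takes a point from camera to world coordinates). Camera axes: x right, y up, looking along -z (the intrinsics and any distortion apply to the point x, -y, -z); pixel columns grow to the right and rows downward; lengths in m; the calibration is good to about 2 mm. A picture is of the moment at which its call begins. camera_params takes no time and is no camera call.
- ctrl.finish_job(): hands the job in, once; it reports no verdict.
The state is a dict: "t": time; "q": joint angles; "dq": joint speeds; "effort": joint torques, N m; "tool_pos": TCP position; "tool_rot": TCP orientation; "contact_force": force on the tool from outside, world axes, zero at the start; "wrist_torque": the same for the moment, N m; "opening": finger opening in m.
Only numpy, scipy, OpenCV 4.12 (cv2) and the standard library are available. Lean on these libraries where they do the work, as an engineer would, in place of code of your own. Each camera call takes 0.05 s, during which the arm holds its last target. There are 200 camera calls.

## Working session

There is one attempt and no reset: what is moved stays moved. The work goes in short steps, Python scripts to look and compute and a tool call to move; the robot and the scene stay as the last step left them, time stands still between calls to the robot, and variables do not carry over. Pictures are saved under pics/ and viewed, about 12 in all and at most 16, crops included, and the job is handed in when it is done.

Besides the shell and the picture viewer there is one more tool, called after "Call:" as name([rows], argument=value, ...), one row to a line, values as JSON. jog_arm: Moves the arm, as the interface text tells. Its arguments: {"type":"object","properties":{"moves":{"type":"array","items":{"type":"array","items":{"type":"number"}}},"grip":{"type":"number"},"grip_force":{"type":"number"}},"required":["moves"]}

```bash
ls; mkdir -p pics; python3 - <<'E'
from station import ctrl
import cv2,numpy as np
print(ctrl.get_obs()); print(ctrl.grip_depth)
for n in("side","top"):
    p=ctrl.camera_params(n);print(n,p)
    im=ctrl.get_image(n);cv2.imwrite(f"pics/{n}0.png",im[:,:,::-1])
E
```

```text
pics
{'t': 0.0, 'q': array([ 1.01401507e+00,  5.33493794e-02,  1.61432160e+00, -2.39133286e-05,
        1.47600219e+00, -1.19015262e-01]), 'dq': array([-0.00036614,  0.00025175, -0.00020403,  0.0017375 , -0.00264852,
        0.00139954]), 'effort': array([-2.47220305e-04, -3.93699038e+01, -3.70168269e+01, -1.46591028e-04,
        7.42087956e-03,  8.40321434e-06]), 'tool_pos': array([0.26462393, 0.56551237, 0.23005117]), 'tool_rot': array([-1.5453713 ,  0.3439421 , -0.34288682]), 'contact_force': array([ 0.7484371 , -0.29852589, -0.56608291]), 'wrist_torque': array([-0.05281035, -0.00061814,  0.04448089]), 'opening': 0.08500096056783256}
0.0187
side {'fx': 527.8862733806753, 'fy': 527.8862733806753, 'cx': 320.82038783708055, 'cy': 241.17524453582396, 'D': array([-0.03172081,  0.        ,  0.        ,  0.        ,  0.        ]), 'pose': array([[ 0.80312602,  0.31108253, -0.50814983, -0.10152327],
       [-0.59569117,  0.43621765, -0.67443768, -0.71562258],
       [ 0.01185815,  0.84435882,  0.53564687,  0.78329576],
       [ 0.        ,  0.        ,  0.        ,  1.        ]])}
top {'fx': 445.92800398872794, 'fy': 445.92800398872794, 'cx': 326.7241690004303, 'cy': 236.09815352093653, 'D': array([-0.0231924,  0.       ,  0.       ,  0.       ,  0.       ]), 'pose': array([[ 0.01056132,  0.98261077, -0.18537674,  0.30534476],
       [-0.99971799,  0.01431923,  0.01894459,  0.10963541],
       [ 0.02126961,  0.18512438,  0.98248489,  1.14283791],
       [ 0.        ,  0.        ,  0.        ,  1.        ]])}
```

View pics/side0.png

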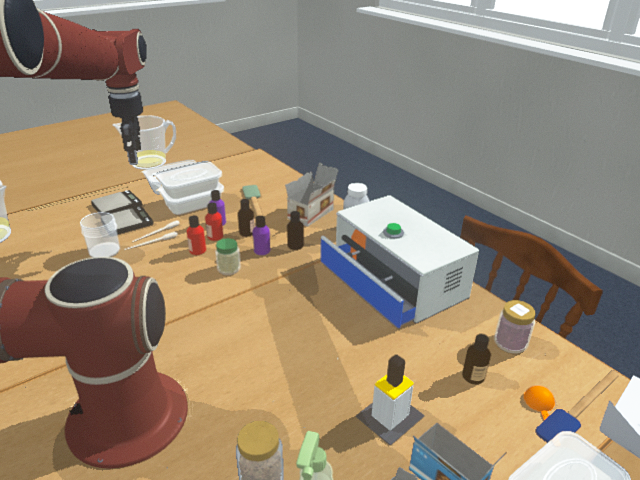

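View pics/top0.png

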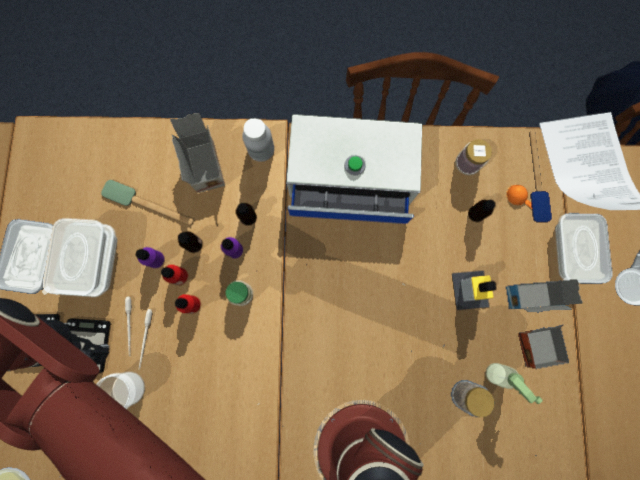

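```bash
cat > h.py <<'E'
import cv2,numpy as np
from station import ctrl
from scipy.spatial.transform import Rotation as R
P={n:ctrl.camera_params(n) for n in("side","top")}
def K(n):
    p=P[n];return np.array([[p["fx"],0,p["cx"]],[0,p["fy"],p["cy"]],[0,0,1.]])
def ray(n,uv):
    p=P[n];q=cv2.undistortPoints(np.array([[uv]],float),K(n),p["D"])[0,0]
    d=p["pose"][:3,:3]@np.array([q[0],-q[1],-1]);return p["pose"][:3,3],d/np.linalg.norm(d)
def onz(n,uv,z):
    o,d=ray(n,uv);return o+d*(z-o[2])/d[2]
def tri(us,ut):
    A=np.zeros((3,3));b=np.zeros(3);L=[ray("side",us),ray("top",ut)]
    for o,d in L:
        M=np.eye(3)-np.outer(d,d);A+=M;b+=M@o
    x=np.linalg.solve(A,b);return x,max(np.linalg.norm(np.cross(x-o,d)) for o,d in L)
def proj(n,X):
    p=P[n];c=(np.asarray(X,float)-p["pose"][:3,3])@p["pose"][:3,:3]
    return cv2.projectPoints((c*[1,-1,-1]).reshape(1,1,3),np.zeros(3),np.zeros(3),K(n),p["D"])[0][0,0]
def img(n):return ctrl.get_image(n)[:,:,::-1].copy()
def hsv(im):return cv2.cvtColor(im,cv2.COLOR_BGR2HSV)
def blobs(m,amin=25):
    n,l,s,c=cv2.connectedComponentsWithStats(m.astype(np.uint8));return [(c[i].round(1),s[i].tolist(),l==i) for i in range(1,n) if s[i][4]>=amin]
def tool():
    o=ctrl.get_obs();return o["tool_pos"],R.from_rotvec(o["tool_rot"]).as_matrix()
E
cat > crop.py <<'E'
from h import *
def crop(im,x0,y0,x1,y1,s):
    return cv2.resize(im[y0:y1,x0:x1],None,fx=s,fy=s,interpolation=cv2.INTER_CUBIC)
def comp(out,rects,w=400,h=300):
    # rects: (im,x0,y0,x1,y1)
    T=[cv2.resize(im[y0:y1,x0:x1],(w,h),interpolation=cv2.INTER_CUBIC) for im,x0,y0,x1,y1 in rects]
    rows=[np.hstack(T[i:i+2]) for i in range(0,len(T),2)];cv2.imwrite(out,np.vstack(rows))
E
python3 - <<'E'
from crop import *
s=cv2.imread("pics/side0.png");t=cv2.imread("pics/top0.png")
for n,im in(("side",s),("top",t)):
    H=hsv(im);h,sa,v=H[...,0],H[...,1],H[...,2]
    for nm,m in dict(green=(h>50)&(h<80)&(sa>130)&(v>50),yellow=(h>22)&(h<32)&(sa>200)&(v>130),blue=(h>108)&(h<125)&(sa>150)&(v>60),dark=(v<48)).items():
        print(n,nm,[(b[0].tolist(),b[1]) for b in blobs(m,40) if b[1][4]<6000])
comp("pics/c1.png",[(t,130,190,270,295),(t,440,190,560,280),(s,180,175,320,280),(s,340,330,520,465)])
E
```

```text
side green [([393.7, 227.7], [388, 223, 13, 11, 99])]
side yellow [([393.4, 386.5], [375, 375, 39, 24, 408])]
side blue [([364.1, 285.4], [322, 240, 93, 87, 1907]), ([345.2, 247.7], [340, 244, 10, 8, 52]), ([566.8, 422.5], [545, 410, 35, 29, 264])]
side dark [([25.0, 56.9], [8, 32, 33, 37, 235]), ([76.3, 409.7], [70, 404, 13, 11, 81])]
top green [([354.9, 163.3], [349, 157, 13, 14, 153])]
top yellow []
top blue [([293.1, 194.4], [292, 185, 3, 20, 41]), ([540.8, 206.2], [532, 192, 19, 29, 473]), ([406.3, 204.3], [405, 197, 4, 16, 47]), ([348.9, 216.2], [289, 210, 121, 13, 590])]
top dark [([415.3, 75.1], [346, 61, 144, 45, 1733]), ([618.2, 99.3], [585, 60, 55, 85, 2802]), ([410.8, 102.8], [407, 88, 10, 33, 77]), ([437.9, 104.1], [433, 98, 10, 14, 53]), ([357.9, 108.5], [353, 102, 9, 16, 71]), ([353.1, 191.3], [295, 185, 115, 13, 678]), ([481.0, 210.0], [469, 200, 26, 22, 387]), ([246.0, 213.6], [236, 203, 20, 22, 320]), ([189.3, 241.7], [179, 232, 23, 21, 330]), ([227.1, 244.3], [222, 239, 11, 11, 91]), ([142.2, 254.4], [136, 250, 13, 10, 102]), ([167.1, 272.4], [161, 268, 13, 10, 95]), ([486.9, 286.3], [479, 282, 17, 10, 119]), ([16.0, 310.1], [0, 299, 35, 23, 473]), ([180.7, 302.9], [175, 299, 12, 9, 92]), ([461.4, 306.6], [457, 303, 13, 7, 42]), ([81.3, 335.4], [37, 314, 73, 59, 1258]), ([7.7, 363.6], [0, 342, 22, 49, 446]), ([26.1, 362.1], [15, 356, 21, 13, 102]), ([89.3, 378.2], [82, 375, 14, 7, 55]), ([398.1, 443.9], [375, 430, 45, 32, 412]), ([362.2, 476.5], [356, 471, 15, 9, 60]), ([396.4, 476.9], [392, 472, 11, 8, 42])]
```

View pics/c1.png

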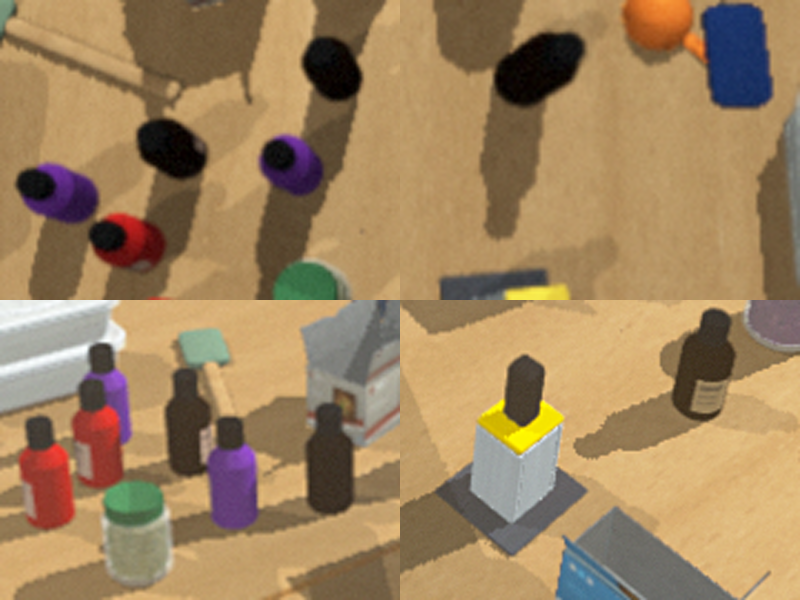

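```bash
python3 - <<'E'
from crop import *
s=cv2.imread("pics/side0.png");t=cv2.imread("pics/top0.png")
p,Rt=tool();print(p.round(4),Rt.round(3).tolist())
x,e=tri((393.7,227.7),(354.9,163.3));print("button",x.round(4),e)
# bottles
vs=hsv(s)[...,2];vt=hsv(t)[...,2]
bs=[(b[0],b[1]) for b in blobs(vs<75,150) if b[1][4]<900];print([(b[0].tolist(),b[1]) for b in bs])
bt=[(b[0],b[1]) for b in blobs(vt<48,300) if b[1][4]<400]
for c,st in bt:
    print("top",c,"z.05:",onz("top",c,.05).round(4))
    for c2,st2 in bs:
        x,e=tri(c2,c)
        if e<.008:print("   ",c2,x.round(4),round(e,4))
# caps of wedge handle
H=hsv(s);
comp("pics/c2.png",[(t,440,260,510,320),(s,355,340,430,440),(t,280,105,430,225),(s,310,185,485,325)])
E
```

```text
[0.2647 0.5656 0.2302] [[0.906, -0.001, 0.424], [-0.424, -0.002, 0.906], [-0.0, -1.0, -0.002]]
button [0.6672 0.0258 0.1537] 0.001450457174566726
[([20.7, 70.0], [0, 54, 54, 24, 389]), ([75.3, 72.8], [39, 61, 75, 19, 678]), ([133.5, 215.8], [108, 192, 45, 42, 335]), ([244.8, 218.0], [239, 199, 14, 37, 380]), ([294.9, 231.8], [288, 211, 15, 39, 478]), ([560.3, 280.1], [549, 269, 21, 25, 209]), ([153.6, 326.5], [147, 300, 17, 46, 394]), ([476.2, 356.9], [463, 335, 27, 49, 719]), ([395.0, 371.9], [388, 355, 16, 32, 276])]
top [481. 210.] z.05: [ 0.585 -0.304  0.05 ]
    [476.2 356.9] [ 0.5863 -0.3049  0.0514] 0.0021
top [246.  213.6] z.05: [0.5661 0.2919 0.05  ]
    [294.9 231.8] [0.5684 0.292  0.0454] 0.0014
top [189.3 241.7] z.05: [0.4925 0.4289 0.05  ]
    [244.8 218. ] [0.4935 0.4287 0.0491] 0.001
```

View pics/c2.png

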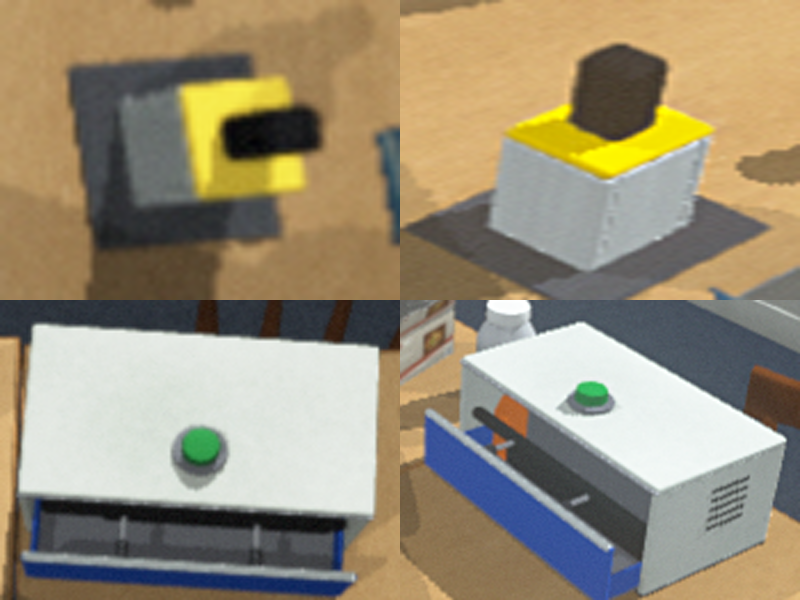

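```bash
python3 - <<'E'
from h import *
f=lambda c,x0,y0,sx,sy:(x0+c[0]*sx,y0+c[1]*sy)
U=[onz("top",f(c,280,105,.375,.4),.14) for c in((22,192),(370,217),(378,47),(35,25))]
print("unit",np.round(U,4).tolist());
for a,b in((1,0),(2,3)):d=U[b]-U[a];print(np.linalg.norm(d),np.arctan2(d[1],d[0])-np.pi/2)
for a,b in((0,3),(1,2)):d=U[b]-U[a];print(np.linalg.norm(d),np.arctan2(d[1],d[0]))
for nm,cs,z in(("collar",((178,87),(288,77),(305,185),(197,198)),.09),("foot",((68,67),(250,55),(282,235),(98,247)),.004)):
    C=np.array([onz("top",f(c,440,260,.175,.2),z) for c in cs]);print(nm,C.mean(0).round(4))
    for i in range(4):
        d=C[(i+1)%4]-C[i];print("  ",np.linalg.norm(d[:2]).round(4),np.degrees(np.arctan2(d[1],d[0])).round(1))
C=np.array([onz("side",(355+(u-400)*.1875,340+v/3),.09) for u,v in((504,130),(622,93-2),(714,130),(607,177))]);print("collar side",C.mean(0).round(4))
for i in range(4):
    d=C[(i+1)%4]-C[i];print("  ",np.linalg.norm(d[:2]).round(4),np.degrees(np.arctan2(d[1],d[0])).round(1))
x,e=tri((395,371.9),(486.9,286.3));print("handle",x.round(4),e)
E
```

```text
unit [[0.6225, 0.1817, 0.14], [0.6035, -0.1245, 0.14], [0.7746, -0.1369, 0.14], [0.7907, 0.1745, 0.14]]
0.30680255496635417 -0.062107576870551684
0.31182311257704465 -0.051765148849598486
0.16835577756930487 -0.04255194545086345
0.17155707793008362 -0.07208568609634629
collar [ 0.3855 -0.282   0.09  ]
   0.0471 -83.5
   0.0514 -175.2
   0.0461 98.1
   0.0527 5.9
foot [ 0.3847 -0.2829  0.004 ]
   0.0839 -85.1
   0.0926 -174.1
   0.0836 94.6
   0.0922 6.1
collar side [ 0.3862 -0.2861  0.09  ]
   0.052 -0.4
   0.04 -85.5
   0.0521 -174.7
   0.0452 94.1
handle [ 0.3861 -0.2831  0.1164] 0.00023949737892671444
```

Call:
jog_arm([
  [0,0,0,0,-0.127,0],
  [0,0,0,0,-0.127,0],
  [0,0,0,0,-0.127,0],
  [26,0,-30,0,0,0],
  [26,0,-30,0,0,0],
  [26,0,-30,0,0,0],
  [26,0,-30,0,0,0],
  [26,0,-30,0,0,0],
  [26,0,-30,0,0,0],
  [26,0,-30,0,0,0],
  [26,0,-30,0,0,0],
  [26,0,-30,0,0,0],
], grip=0)

```text
t: 1.3
tool_pos: [0.4837, 0.2817, 0.2308]
tool_rot: [-1.571, 0.045, -0.044]
contact_force: [-0.1, 0.5, 0.3]
opening: -0.0
```

```bash
cat >> h.py <<'E'
def to(*W):
    # print tool-frame shifts (mm) from present pose through world points, and yaw of tool x
    p,Rm=tool();o=ctrl.get_obs();print("t",round(o["t"],2),"p",(p*1e3).round(1),"yaw x",round(np.arctan2(Rm[1,0],Rm[0,0]),4),"tilt",(Rm[:,1]*1e3).round(),"F",o["contact_force"].round(1),"open",round(o["opening"]*1e3,1),"q",o["q"].round(2))
    for w in W:
        w=np.array(w,float);print("  ->",w.round(4),"shift",(Rm.T@(w-p)*1e3).round(1),"rows50",round(np.linalg.norm(w-p)*20,1));p=w
E
python3 -c "
from h import *
to((.667,.026,.180),(.667,.026,.150))"
```

```text
t 1.3 p [483.7 281.7 230.8] yaw x -0.0568 tilt [   -1.    -0. -1000.] F [-0.1  0.5  0.3] open -0.0 q [ 0.39 -0.1   1.77  0.    1.48 -1.12]
  -> [0.667 0.026 0.18 ] shift [ 197.5   50.7 -244.8] rows50 6.4
  -> [0.667 0.026 0.15 ] shift [ 0. 30.  0.] rows50 0.6
```

Call:
jog_arm([
  [25,6,-31,0,0,0],
  [25,6,-31,0,0,0],
  [25,6,-31,0,0,0],
  [25,6,-31,0,0,0],
  [25,6,-31,0,0,0],
  [25,6,-30,0,0,0],
  [24,7,-30,0,0,0],
  [24,7,-30,0,0,0],
  [0,15,0,0,0,0],
  [0,7,0,0,0,0],
  [0,3,0,0,0,0],
  [0,3,0,0,0,0],
])

```text
t: 2.5
tool_pos: [0.6668, 0.0279, 0.1541]
tool_rot: [-1.571, 0.043, -0.044]
contact_force: [-0.8, -2.5, 3.7]
opening: -0.0002
```

Call:
jog_arm([
  [0,2,0,0,0,0],
  [0,2,0,0,0,0],
  [0,0,0,0,0,0],
])

```text
t: 2.8
tool_pos: [0.6669, 0.0282, 0.1501]
tool_rot: [-1.57, 0.044, -0.044]
contact_force: [-1.1, -0.5, 4.8]
opening: -0.0
```

```bash
python3 - <<'E'
from crop import *
s=img("side");t=img("top");cv2.imwrite("pics/s1.png",s);cv2.imwrite("pics/t1.png",t)
to();
for n,im in(("side",s),("top",t)):
    H=hsv(im);h,sa,v=H[...,0],H[...,1],H[...,2]
    print(n,[(b[0].tolist(),b[1]) for b in blobs((h>108)&(h<125)&(sa>150)&(v>60),40)])
E
```

```text
t 2.9 p [666.9  28.2 150. ] yaw x -0.0561 tilt [    0.     1. -1000.] F [-1.9 -0.3  5.6] open -0.6 q [-0.07  0.21  1.58  0.    1.35 -1.58]
side [([347.4, 299.5], [300, 250, 109, 89, 1942]), ([322.4, 255.9], [317, 252, 10, 8, 54]), ([568.2, 422.3], [546, 410, 34, 23, 189])]
top [([540.7, 206.1], [531, 192, 20, 29, 474]), ([290.9, 223.8], [289, 208, 4, 31, 56]), ([405.0, 239.0], [404, 231, 3, 16, 45]), ([307.2, 247.9], [287, 246, 41, 5, 65])]
```

Call:
jog_arm([
  [0,-20,0,0,0,0],
  [0,-40,0,0,0,0],
  [0,-40,0,0,0,0],
  [-33,0,-41,0,0,0],
  [-33,0,-41,0,0,0],
  [-33,0,-41,0,0,0],
  [-33,0,-41,0,0,0],
  [-33,0,-41,0,0,0],
  [-33,0,-41,0,0,0],
  [-33,0,-41,0,0,0],
  [-33,0,-40,0,-0.077,0],
  [0,0,0,0,-0.077,0],
], grip=50)

```text
t: 4.1
tool_pos: [0.3953, -0.2719, 0.2485]
tool_rot: [-1.57, -0.073, 0.074]
contact_force: [1.7, 0.1, -0.9]
opening: 0.0498
```

```bash
python3 - <<'E'
from crop import *
s=img("side");t=img("top");cv2.imwrite("pics/s2.png",s);cv2.imwrite("pics/t2.png",t)
to((.3861,-.2831,.25),(.3861,-.2831,.103));
H=hsv(s);h,sa,v=H[...,0],H[...,1],H[...,2]
print([b[:2] for b in blobs((h>22)&(h<32)&(sa>200)&(v>130),40)])
comp("pics/c3.png",[(t,275,165,435,285),(s,270,190,430,345),(t,430,250,530,325),(s,270,190,350,250)])
E
```

```text
t 4.2 p [ 397.7 -269.4  248.5] yaw x 0.0945 tilt [    0.     1. -1000.] F [ 0.1  0.4 -0.2] open 50.1 q [-0.75 -0.31  1.92  0.    1.54 -2.42]
  -> [ 0.3861 -0.2831  0.25  ] shift [-12.8  -1.5 -12.6] rows50 0.4
  -> [ 0.3861 -0.2831  0.103 ] shift [-1.00e-01  1.47e+02 -2.00e-01] rows50 2.9
[(array([393.6, 386.5]), [376, 375, 38, 24, 400])]
```

View pics/c3.png

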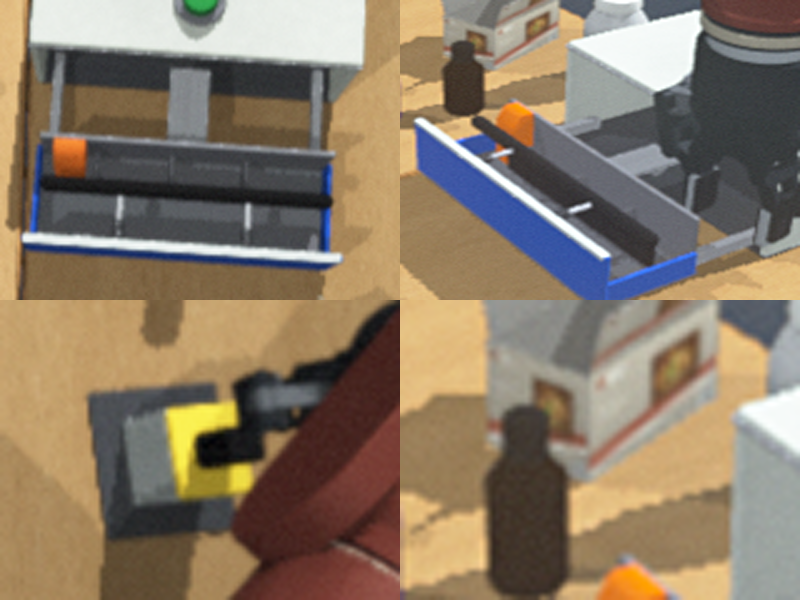

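Call:
jog_arm([
  [-13,20,-12.5,0,0,0],
  [0,40,0,0,0,0],
  [0,40,0,0,0,0],
  [0,30,0,0,0,0],
  [0,15,0,0,0,0],
  [0,0,0,0,0,0],
])

```text
t: 4.8
tool_pos: [0.3861, -0.2806, 0.1016]
tool_rot: [-1.565, -0.074, 0.08]
contact_force: [-0.1, 0.6, -0.0]
opening: 0.0499
```

Call:
jog_arm([
  [0,0,0,0,0,0],
  [0,0,0,0,0,0],
  [0,0,0,0,0,0],
  [0,0,0,0,0,0],
], grip=15, grip_force=60)

```text
t: 5.2
tool_pos: [0.3881, -0.2838, 0.1066]
tool_rot: [-1.572, -0.079, 0.074]
contact_force: [1.3, 0.8, 4.6]
opening: 0.0234
```

Call:
jog_arm([
  [0,-5,0,0,0,0],
  [0,-15,0,0,0,0],
  [0,-30,0,0,0,0],
  [0,-30,0,0,0,0],
  [0,-30,0,0,0,0],
  [0,-30,0,0,0,0],
  [0,-10,0,0,0,0],
  [0,0,0,0,0,0],
])

```text
t: 6.0
tool_pos: [0.3873, -0.2835, 0.2565]
tool_rot: [-1.572, -0.078, 0.074]
contact_force: [-0.4, 0.3, -1.1]
opening: 0.0234
```

```bash
python3 - <<'E'
from crop import *
s=img("side");t=img("top");cv2.imwrite("pics/s3.png",s);cv2.imwrite("pics/t3.png",t)
to();
comp("pics/c4.png",[(t,430,230,570,335),(s,330,250,490,410)])
E
```

```text
t 6.1 p [ 386.2 -282.4  252.9] yaw x 0.0971 tilt [   -2.     1. -1000.] F [ 0.   0.8 -2. ] open 23.2 q [-0.79 -0.32  1.91 -0.    1.55 -2.45]
```

View pics/c4.png

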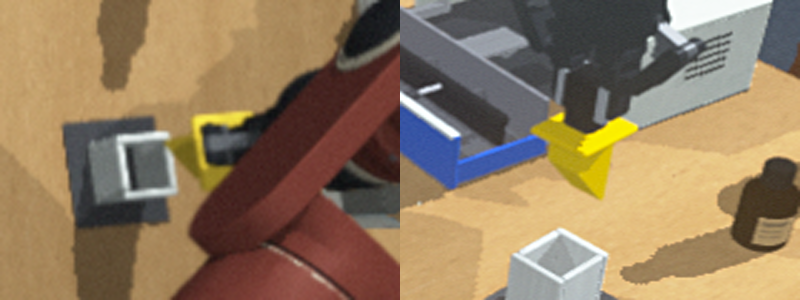

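```bash
python3 - <<'E'
from h import *
s=cv2.imread("pics/s3.png");H=hsv(s);h,sa,v=H[...,0],H[...,1],H[...,2]
m=(h>20)&(h<33)&(sa>180)&(v>50)
b=max(blobs(m,40),key=lambda b:b[1][4]);ys,xs=np.nonzero(b[2]);i=ys.argmax();print(b[1],"lowest",xs[ys>=ys.max()-1],ys.max())
p,Rm=tool()
g=p-Rm[:,1]*.0187
for sx in(16.5,-16.5):
    for sy in(13,-13):
        for z in (-118,-68):
            print(sx,sy,z,proj("side",g+Rm[:,0]*sx/1e3+Rm[:,2]*sy/1e3+np.array([0,0,z/1e3])).round(1))
# rod/post/tray measurement, top view t2
t=cv2.imread("pics/t2.png");s2=cv2.imread("pics/s2.png")
for n,im in(("top",t),("side",s2)):
    H=hsv(im);h,sa,v=H[...,0],H[...,1],H[...,2]
    for bb in blobs((h>5)&(h<14)&(sa>200)&(v>90),60):print(n,"orange",bb[:2])
E
```

```text
[383, 310, 42, 46, 890] lowest [408 409 410 409 410] 355
16.5 13 -118 [397.2 347.1]
16.5 13 -68 [400.  324.8]
16.5 -13 -118 [409.  355.3]
16.5 -13 -68 [412.2 332.8]
-16.5 13 -118 [384.1 356.3]
-16.5 13 -68 [386.5 333.8]
-16.5 -13 -118 [396.  364.9]
-16.5 -13 -68 [398.8 342.2]
top orange (array([516.2, 196.6]), [507, 186, 20, 18, 195])
top orange (array([302.7, 228.1]), [297, 222, 12, 13, 138])
```

```bash
python3 - <<'E'
from crop import *
s=cv2.imread("pics/s3.png");t=cv2.imread("pics/t3.png")
def g(im,x0,y0,w,h,step):
    k=400//w;c=cv2.resize(im[y0:y0+h,x0:x0+w],None,fx=k,fy=k,interpolation=cv2.INTER_CUBIC)
    for i in range(0,w,step):cv2.putText(c,str(x0+i),(i*k,8),0,.3,(0,0,255));c[:6,i*k]=(0,0,255)
    for i in range(0,h,step):cv2.putText(c,str(y0+i),(0,i*k),0,.3,(0,0,255));c[i*k,:6]=(0,0,255)
    return c
cv2.imwrite("pics/c5.png",np.vstack([np.hstack([g(t,283,210,50,50,10)[:400],g(s,296,222,50,50,10)[:400]]),np.hstack([g(t,375,210,50,25,10),g(s,320,240,50,25,10)])]))
E
```

```text
(no output)
```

View pics/c5.png

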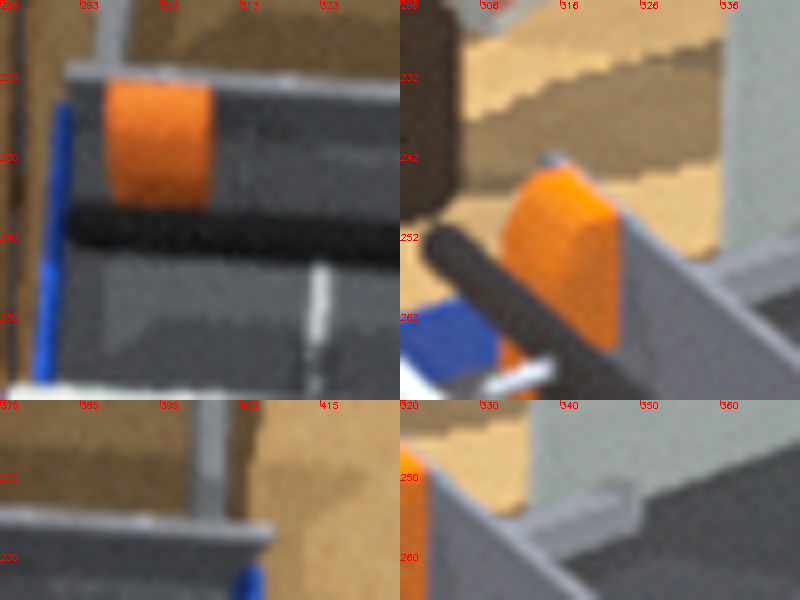

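```bash
python3 - <<'E'
from h import *
a=onz("top",(291.1,220.0),.085);b=onz("top",(409,227.4),.085);d=a-b;print("wall",a.round(4),b.round(4),"len",np.linalg.norm(d).round(4),"yaw",round(np.arctan2(d[1],d[0])-np.pi/2,4))
print("wall left back corner tri",tri((296+155/8,222+152/8),(291.1,218.3)))
r1=onz("top",(291.5,238.0),.071);r2=onz("top",(333,240.5),.071);d=r1-r2;print("rod",r1.round(4),r2.round(4),"yaw",round(np.arctan2(d[1],d[0])-np.pi/2,4));print("rod end tri",tri((301,252.4),(292.3,238.0)))
r3=onz("top",(315,210+207/8),.079-.002);print("rod rear edge",r3)
p1=onz("top",(296.1,220.6),.088);p2=onz("top",(309.6,221.4),.088);print("post",p1.round(4),p2.round(4),np.linalg.norm(p1-p2))
# post slope foot z=.072 : top front edge corners in side: (620,212)->..
print("post TR tri",tri((296+220/8,222+212/8),(309.6,221.4)), "post front bottom",tri((296+218/8,222+350/8),(309.4,235.8)))
y=-.056
B=np.array([.6672,.0268]);X=np.array([np.cos(y),np.sin(y)]);Y=np.array([-np.sin(y),np.cos(y)])
for n,v in dict(wallL=a,wallR=b,rod1=r1,rod2=r2,rodrear=r3,post1=p1,post2=p2).items():
    e=v[:2]-B;print(n,"in unit frame x,y",(e@X*1e3).round(1),(e@Y*1e3).round(1))
E
```

```text
wall [0.5434 0.1761 0.085 ] [ 0.5294 -0.1109  0.085 ] len 0.2874 yaw -0.0488
wall left back corner tri (array([0.5501122 , 0.17529116, 0.08297021]), np.float64(0.002224009534151688))
rod [0.5016 0.1749 0.071 ] [0.4969 0.0735 0.071 ] yaw -0.0467
rod end tri (array([0.50416417, 0.17194843, 0.06866994]), np.float64(0.0023726404980932824))
rod rear edge [0.50658532 0.11760216 0.077     ]
post [0.5415 0.1638 0.088 ] [0.54   0.1311 0.088 ] 0.03272195071715805
post TR tri (array([0.54170566, 0.13016354, 0.08803884]), np.float64(0.001961077103768279)) post front bottom (array([0.52408625, 0.12511563, 0.04529037]), np.float64(0.013201839923692327))
wallL in unit frame x,y -131.9 142.2
wallR in unit frame x,y -129.9 -145.2
rod1 in unit frame x,y -173.6 138.6
rod2 in unit frame x,y -172.7 37.1
rodrear in unit frame x,y -165.4 81.7
post1 in unit frame x,y -133.2 129.8
post2 in unit frame x,y -132.9 97.1
```

```bash
cat >> h.py <<'E'
YAW=-.051;B0=np.array([.6672,.0268]);_c=lambda y:(np.array([np.cos(y),np.sin(y)]),np.array([-np.sin(y),np.cos(y)]))
def uf(x,y,z): # unit frame mm (yaw -.056 about button) -> world
    X,Y=_c(-.056);return np.r_[B0+X*x/1e3+Y*y/1e3,z/1e3]
def inv(v):
    X,Y=_c(-.056);e=np.asarray(v)[:2]-B0;return (e@X*1e3).round(1),(e@Y*1e3).round(1)
E
python3 - <<'E'
from h import *
for u in((314,230),(343,231),(374,234)):print(u,inv(onz("top",u,.045)))
for u in((323,251),(374,254)):print("pins",u,inv(onz("top",u,.06)))
S=uf(-173.5,113.5,230);print(S)
p,Rm=tool();Rn=R.from_euler("z",YAW-.0971).as_matrix()@Rm
print("shift after turn",(Rn.T@(S-p)*1e3).round(1))
E
```

```text
(314, 230) (np.float64(-144.6), np.float64(85.8))
(343, 231) (np.float64(-142.0), np.float64(13.0))
(374, 234) (np.float64(-144.2), np.float64(-65.3))
pins (323, 251) (np.float64(-198.6), np.float64(59.7))
pins (374, 254) (np.float64(-197.3), np.float64(-65.9))
[0.50032466 0.149833   0.23      ]
shift after turn [ 91.9  23.5 437.4]
```

Call:
jog_arm([
  [0,0,0,0,0.074,0],
  [0,0,0,0,0.074,0],
  [9,0,43,0,0,0],
  [9,0,44,0,0,0],
  [9,0,44,0,0,0],
  [9,0,44,0,0,0],
  [9,0,44,0,0,0],
  [9,0,44,0,0,0],
  [9,0,44,0,0,0],
  [9,0,44,0,0,0],
  [9,0,44,0,0,0],
  [9,0,42,0,0,0],
])

```text
t: 7.3
tool_pos: [0.4978, 0.1509, 0.2515]
tool_rot: [-1.571, 0.043, -0.036]
contact_force: [0.3, -0.3, -0.0]
opening: 0.0236
```

Call:
jog_arm([
  [0,10,0,0,0,0],
  [0,0,0,0,0,0],
  [0,0,0,0,0,0],
])

```text
t: 7.6
tool_pos: [0.4978, 0.1483, 0.2422]
tool_rot: [-1.571, 0.043, -0.037]
contact_force: [-0.6, 0.2, -1.0]
opening: 0.0234
```

```bash
python3 - <<'E'
from crop import *
s=img("side");t=img("top");cv2.imwrite("pics/s4.png",s);cv2.imwrite("pics/t4.png",t)
to(uf(-173.5,113.5,205));
H=hsv(s);h,sa,v=H[...,0],H[...,1],H[...,2]
b=max(blobs((h>20)&(h<33)&(sa>180)&(v>50),40),key=lambda b:b[1][4]);ys,xs=np.nonzero(b[2]);print(b[1],"lowest",xs[ys>=ys.max()-1],ys.max())
p,Rm=tool();g=p-Rm[:,1]*.0187
for sy in(13,-13):print(proj("side",g+Rm[:,0]*.0165+Rm[:,2]*sy/1e3+np.array([0,0,-.118])).round(1))
E
```

```text
t 7.7 p [498.6 148.  243.8] yaw x -0.0525 tilt [   -1.    -0. -1000.] F [-0.4  0.3 -0.8] open 23.2 q [ 0.15 -0.21  1.84 -0.    1.51 -1.37]
  -> [0.5003 0.1498 0.205 ] shift [ 1.7 38.8  2. ] rows50 0.8
[290, 197, 29, 37, 500] lowest [310 311 312 311 312] 233
[306.6 226.5]
[312.6 231.4]
```

Call:
jog_arm([
  [2,20,2,0,0,0],
  [0,20,0,0,0,0],
  [0,15,0,0,0,0],
  [0,10,0,0,0,0],
  [0,5,0,0,0,0],
  [0,0,0,0,0,0],
])

```text
t: 8.3
tool_pos: [0.5007, 0.1507, 0.1738]
tool_rot: [-1.571, 0.041, -0.04]
contact_force: [0.3, 0.7, -0.9]
opening: 0.0234
```

```bash
python3 - <<'E'
from crop import *
s=img("side");t=img("top");cv2.imwrite("pics/s5.png",s);cv2.imwrite("pics/t5.png",t)
to(uf(-173.5,113.5,111));
comp("pics/c6.png",[(t,275,190,345,242),(s,280,200,350,252)])
E
```

```text
t 8.4 p [501.4 150.9 175.1] yaw x -0.0509 tilt [    1.     0. -1000.] F [-0.9 -0.4 -1.7] open 23.5 q [ 0.15 -0.15  1.9  -0.    1.39 -1.37]
  -> [0.5003 0.1498 0.111 ] shift [-1.1 64.1 -1.2] rows50 1.3
```

View pics/c6.png

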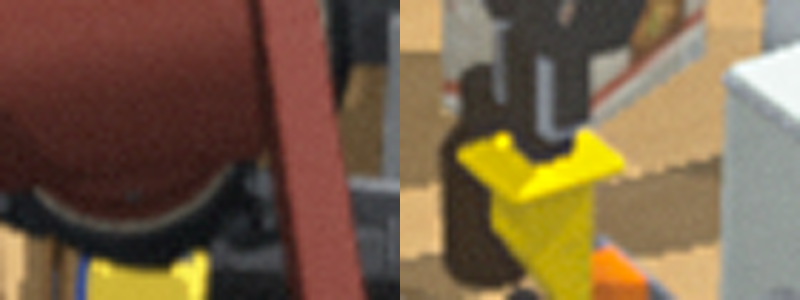

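Call:
jog_arm([
  [0,4,0,0,0,0],
  [0,4,0,0,0,0],
  [0,4,0,0,0,0],
  [0,0,0,0,0,0],
])

```text
t: 8.8
tool_pos: [0.5023, 0.1511, 0.1635]
tool_rot: [-1.57, 0.037, -0.043]
contact_force: [2.3, -0.6, 4.1]
opening: 0.0237
```

Call:
jog_arm([
  [0,4,0,0,0,0],
  [0,4,0,0,0,0],
  [0,4,0,0,0,0],
  [0,0,0,0,0,0],
])

```text
t: 9.2
tool_pos: [0.5021, 0.1511, 0.1513]
tool_rot: [-1.57, 0.037, -0.042]
contact_force: [4.0, 0.7, 3.6]
opening: 0.0235
```

Call:
jog_arm([
  [0.5,5,0,0,0,0],
  [0.5,5,0,0,0,0],
  [0.5,5,0,0,0,0],
  [0,5,0,0,0,0],
  [0,0,0,0,0,0],
])

```text
t: 9.7
tool_pos: [0.5038, 0.1511, 0.1315]
tool_rot: [-1.57, 0.037, -0.043]
contact_force: [5.0, 0.7, 4.2]
opening: 0.0232
```

Call:
jog_arm([
  [0,5,0,0,0,0],
  [0,5,0,0,0,0],
  [0,5,0,0,0,0],
  [0,3,0,0,0,0],
  [0,0,0,0,0,0],
])

```text
t: 10.2
tool_pos: [0.5035, 0.1509, 0.1145]
tool_rot: [-1.57, 0.039, -0.041]
contact_force: [0.1, -0.3, 12.4]
opening: 0.0231
```

Call:
jog_arm([
  [0,2,0,0,0,0],
  [0,1.5,0,0,0,0],
  [0,0,0,0,0,0],
  [0,0,0,0,0,0],
])

```text
t: 10.6
tool_pos: [0.5055, 0.1509, 0.1143]
tool_rot: [-1.571, 0.035, -0.045]
contact_force: [-1.7, -1.3, 23.5]
opening: 0.0233
```

Call:
jog_arm([
  [0,-3,0,0,0,0],
  [0,0,0,0,0,0],
  [0,0,0,0,0,0],
  [0,-10,0,0,0,0],
  [0,-40,0,0,0,0],
  [0,-45,0,0,0,0],
  [10,-15,45,0,0,0],
  [10,0,45,0,0,0],
  [10,0,45,0,0,0],
], grip=48)

```text
t: 11.5
tool_pos: [0.5398, 0.2856, 0.2234]
tool_rot: [-1.57, 0.039, -0.042]
contact_force: [0.2, -0.5, -0.4]
opening: 0.0477
```

```bash
python3 - <<'E'
from crop import *
s=img("side");t=img("top");cv2.imwrite("pics/s6.png",s);cv2.imwrite("pics/t6.png",t)
to();
H=hsv(s);h,sa,v=H[...,0],H[...,1],H[...,2]
b=max(blobs((h>20)&(h<33)&(sa>180)&(v>50),40),key=lambda b:b[1][4]);print(b[:2])
comp("pics/c7.png",[(t,275,165,435,285),(s,270,205,390,295)])
E
```

```text
t 11.6 p [539.2 288.2 221.3] yaw x -0.0464 tilt [   -1.     1. -1000.] F [-0.2 -1.3  0.2] open 47.7 q [ 0.37  0.03  1.66  0.    1.46 -1.16]
(array([307. , 252.7]), [292, 242, 29, 25, 344])
```

View pics/c7.png

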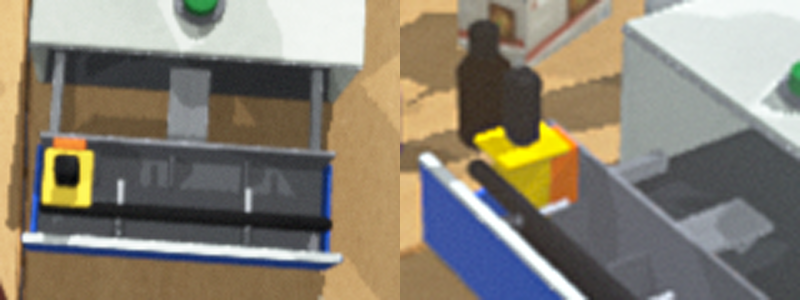

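```bash
python3 - <<'E'
from h import *
print("rod",inv(onz("top",(355,250.2),.071)))
print("handle top",tri((306,227.5),(301.5,229.5)),inv(tri((306,227.5),(301.5,229.5))[0]))
# predicted pixels of handle mid for seated / 3mm high
for z in(.126,.129):
    for n in("side","top"):print(z,n,proj(n,uf(-171.5,113.5,z*1e3)).round(1))
t=cv2.imread("pics/t6.png");s=cv2.imread("pics/s6.png")
for n,im,x0,y0,x1,y1 in(("top",t,285,215,318,250),("side",s,285,215,335,275)):
    H=hsv(im)[y0:y1,x0:x1];m=(H[...,2]<60);print(n,[(b[0]+[x0,y0],b[1]) for b in blobs(m,30)])
    m=(H[...,0]>20)&(H[...,0]<33)&(H[...,1]>150);ys,xs=np.nonzero(m);print("yellow",xs.min()+x0,xs.max()+x0,ys.min()+y0,ys.max()+y0)
print("collar corners proj z=.098 nominal")
for sx in(27,-27):
    for sy in(23,-23):
        w=uf(-171.5+sx,113.5+sy,98);print(sx,sy,proj("top",w).round(1),proj("side",w).round(1))
to((.5684,.292,.18),(.5684,.292,.04))
E
```

```text
rod (np.float64(-192.9), np.float64(-17.9))
handle top (array([0.50630561, 0.14819088, 0.15097373]), np.float64(0.0006481233808944925)) (np.float64(-167.4), np.float64(112.2))
0.126 side [304.5 236.8]
0.126 top [301.  233.6]
0.129 side [304.5 235.7]
0.129 top [301.  233.3]
top [(array([301.2, 233. ]), [12, 13, 9, 11, 93]), (array([305.4, 248.1]), [6, 31, 27, 4, 66])]
yellow 292 311 224 248
side [(array([304. , 243.1]), [9, 23, 18, 10, 45])]
yellow 292 320 241 266
collar corners proj z=.098 nominal
27 23 [292.7 224.1] [309.  239.2]
27 -23 [311.9 225.4] [319.4 247.9]
-27 23 [290.9 246.3] [289.9 245.6]
-27 -23 [310.2 247.6] [300.  254.7]
t 11.6 p [539.2 288.2 221.3] yaw x -0.0464 tilt [   -1.     1. -1000.] F [-0.2 -1.3  0.2] open 47.7 q [ 0.37  0.03  1.66  0.    1.46 -1.16]
  -> [0.5684 0.292  0.18  ] shift [29.1 41.2  5.1] rows50 1.0
  -> [0.5684 0.292  0.04  ] shift [ 2.0e-01  1.4e+02 -1.0e-01] rows50 2.8
```

Call:
jog_arm([
  [28,20,5,0,0,0],
  [0,30,0,0,0,0],
  [0,40,0,0,0,0],
  [0,40,0,0,0,0],
  [0,35,0,0,0,0],
  [0,20,0,0,0,0],
  [0,0,0,0,0,0],
], grip=70)

```text
t: 12.3
tool_pos: [0.5656, 0.2866, 0.0339]
tool_rot: [-1.573, 0.044, -0.036]
contact_force: [-0.3, -0.3, 0.2]
opening: 0.0706
```

```bash
python3 - <<'E'
from h import *
to((.567,.292,.034))
t=cv2.imread("pics/t6.png");g=cv2.cvtColor(t,cv2.COLOR_BGR2GRAY).astype(np.float32)
for x in(-140,-148,-155):
    ys=np.arange(-150,100,2.5);pp=np.array([proj("top",uf(x,y,45)) for y in ys],np.float32)
    v=cv2.remap(g,pp[:,:1],pp[:,1:],cv2.INTER_LINEAR)[:,0];print(x,[(float(y),int(a)) for y,a in zip(ys,v)][::1] if x==-148 else [int(a) for a in v])
E
```

```text
t 12.3 p [565.6 286.6  33.9] yaw x -0.0512 tilt [   -5.    -2. -1000.] F [-0.3 -0.3  0.2] open 70.6 q [ 0.35  0.27  1.72 -0.    1.16 -1.17]
  -> [0.567 0.292 0.034] shift [ 1.1 -0.1  5.5] rows50 0.1
-140 [123, 89, 60, 45, 55, 72, 75, 75, 74, 75, 74, 74, 75, 76, 74, 75, 75, 76, 75, 74, 78, 83, 86, 90, 89, 94, 91, 89, 77, 74, 75, 76, 75, 73, 78, 86, 72, 80, 96, 97, 97, 95, 97, 95, 97, 94, 94, 95, 95, 95, 98, 96, 97, 99, 98, 96, 93, 78, 75, 73, 71, 74, 75, 75, 80, 86, 82, 92, 96, 96, 94, 91, 90, 90, 93, 93, 90, 82, 75, 73, 76, 76, 75, 76, 75, 74, 74, 72, 73, 73, 72, 72, 73, 72, 72, 77, 109, 173, 212, 218]
-148 [(-150.0, 119), (-147.5, 94), (-145.0, 63), (-142.5, 45), (-140.0, 55), (-137.5, 71), (-135.0, 76), (-132.5, 77), (-130.0, 77), (-127.5, 75), (-125.0, 77), (-122.5, 78), (-120.0, 75), (-117.5, 75), (-115.0, 80), (-112.5, 80), (-110.0, 78), (-107.5, 79), (-105.0, 81), (-102.5, 89), (-100.0, 96), (-97.5, 97), (-95.0, 88), (-92.5, 79), (-90.0, 79), (-87.5, 86), (-85.0, 95), (-82.5, 93), (-80.0, 85), (-77.5, 78), (-75.0, 75), (-72.5, 75), (-70.0, 75), (-67.5, 73), (-65.0, 79), (-62.5,
[... 517 characters left out ...]
99), (42.5, 88), (45.0, 81), (47.5, 78), (50.0, 77), (52.5, 76), (55.0, 78), (57.5, 74), (60.0, 75), (62.5, 76), (65.0, 76), (67.5, 78), (70.0, 77), (72.5, 78), (75.0, 77), (77.5, 76), (80.0, 75), (82.5, 76), (85.0, 71), (87.5, 76), (90.0, 115), (92.5, 183), (95.0, 214), (97.5, 218)]
-155 [114, 89, 59, 44, 54, 69, 75, 74, 74, 76, 78, 77, 76, 75, 75, 76, 79, 88, 97, 98, 98, 97, 88, 75, 78, 91, 98, 98, 94, 92, 88, 84, 81, 80, 85, 88, 78, 79, 93, 98, 98, 99, 98, 96, 99, 102, 100, 100, 97, 98, 98, 96, 96, 97, 99, 99, 100, 98, 96, 88, 80, 75, 76, 75, 82, 88, 83, 97, 98, 100, 90, 77, 77, 87, 97, 95, 99, 93, 78, 77, 77, 76, 77, 76, 81, 76, 79, 78, 76, 76, 78, 75, 77, 72, 70, 74, 104, 175, 215, 217]
```

Call:
jog_arm([
  [1,0,5,0,0,0],
  [0,0,0,0,0,0],
  [0,0,0,0,0,0],
  [0,0,0,0,0,0],
  [0,0,0,0,0,0],
  [0,0,0,0,0,0],
], grip=35, grip_force=35)

```text
t: 12.9
tool_pos: [0.5693, 0.2932, 0.0377]
tool_rot: [-1.569, 0.039, -0.041]
contact_force: [-0.9, 3.2, 3.1]
opening: 0.0437
```

Call:
jog_arm([
  [0,-10,0,0,0,0],
  [0,-40,0,0,0,0],
  [0,-40,0,0,0,0],
  [0,-40,0,0,0,0],
  [0,-30,0,0,0,0],
  [0,0,0,0,0,0],
])

```text
t: 13.5
tool_pos: [0.5713, 0.2932, 0.2033]
tool_rot: [-1.568, 0.033, -0.047]
contact_force: [-1.1, -0.6, -1.2]
opening: 0.0431
```

```bash
python3 - <<'E'
from h import *
to(uf(-157.5,-100,190),uf(-157.5,-100,46),uf(-157.5,50,190),uf(-157.5,-25,190))
E
```

```text
t 13.5 p [571.3 293.2 203.3] yaw x -0.051 tilt [    9.     3. -1000.] F [-1.1 -0.6 -1.2] open 43.1 q [ 0.36  0.1   1.61 -0.    1.42 -1.16]
  -> [ 0.5043 -0.0642  0.19  ] shift [ -48.8   11.7 -360.4] rows50 7.3
  -> [ 0.5043 -0.0642  0.046 ] shift [ -1.3 144.   -0.4] rows50 2.9
  -> [0.5127 0.0855 0.19  ] shift [   2.1 -143.5  150.4] rows50 4.2
  -> [0.5085 0.0107 0.19  ] shift [ -0.4  -0.2 -75. ] rows50 1.5
```

Call:
jog_arm([
  [0,-20,0,0,0,0],
  [-10,0,-40,0,0,0],
  [-10,0,-44,0,0,0],
  [-10,0,-44,0,0,0],
  [-9,0,-44,0,0,0],
  [-9,0,-44,0,0,0],
  [0,0,0,0,0,0],
  [0,0,0,0,0,0],
])

```text
t: 14.3
tool_pos: [0.5086, 0.0784, 0.2148]
tool_rot: [-1.57, 0.044, -0.039]
contact_force: [1.2, -0.4, -2.1]
opening: 0.0434
```

```bash
python3 - <<'E'
from h import *
to(uf(-157.5,44,130),uf(-157.5,44,48))
E
```

```text
t 14.3 p [508.6  78.4 214.8] yaw x -0.0532 tilt [   -3.    -0. -1000.] F [ 1.2 -0.4 -2.1] open 43.4 q [ 0.01 -0.2   1.88  0.    1.47 -1.51]
  -> [0.5124 0.0795 0.13  ] shift [ 4.  84.8  1.4] rows50 1.7
  -> [0.5124 0.0795 0.048 ] shift [ 0.3 82.   0. ] rows50 1.6
```

Call:
jog_arm([
  [3,35,1,0,0,0],
  [0,40,0,0,0,0],
  [0,30,0,0,0,0],
  [0,20,0,0,0,0],
  [0,15,0,0,0,0],
  [0,10,0,0,0,0],
  [0,6,0,0,0,0],
  [0,4,0,0,0,0],
  [0,0,0,0,0,0],
  [0,0,0,0,0,0],
])

```text
t: 15.3
tool_pos: [0.5131, 0.0804, 0.0572]
tool_rot: [-1.57, 0.039, -0.04]
contact_force: [0.2, -1.2, -2.3]
opening: 0.0437
```

```bash
python3 - <<'E'
from h import *
to(uf(-157.5,44,46))
E
```

```text
t 15.3 p [513.1  80.4  57.2] yaw x -0.0508 tilt [    1.     0. -1000.] F [ 0.2 -1.2 -2.3] open 43.7 q [ 0.01 -0.02  2.    0.    1.17 -1.51]
  -> [0.5124 0.0795 0.046 ] shift [-0.7 11.2 -0.8] rows50 0.2
```

Call:
jog_arm([
  [0,4,0,0,0,0],
  [0,3,0,0,0,0],
  [0,2,0,0,0,0],
  [0,1,0,0,0,0],
  [0,0,0,0,0,0],
])

```text
t: 15.8
tool_pos: [0.5151, 0.08, 0.0496]
tool_rot: [-1.571, 0.036, -0.043]
contact_force: [-0.9, -2.3, 9.8]
opening: 0.0433
```

Call:
jog_arm([
  [0,-1,0,0,0,0],
  [0,0,0,0,0,0],
  [0,0,0,0,0,0],
  [0,0,0,0,0,0],
], grip=53)

```text
t: 16.2
tool_pos: [0.5131, 0.0801, 0.0479]
tool_rot: [-1.571, 0.04, -0.04]
contact_force: [0.1, -3.1, 1.7]
opening: 0.0532
```

Call:
jog_arm([
  [0,-10,0,0,0,0],
  [0,-30,0,0,0,0],
  [0,-40,0,0,0,0],
  [0,-50,0,0,0,0],
  [0,-40,0,0,0,0],
  [0,0,0,0,0,0],
])

```text
t: 16.8
tool_pos: [0.5161, 0.081, 0.2258]
tool_rot: [-1.569, 0.03, -0.049]
contact_force: [0.4, -0.1, -0.0]
opening: 0.0531
```

```bash
python3 - <<'E'
from h import *
to((.4935,.4287,.215),(.4935,.4287,.034))
for u in((232,246),(150,257),(174,273),(187,303)):print(u,onz("top",u,.05).round(3))
s=img("side");cv2.imwrite("pics/s7.png",s);t=img("top");cv2.imwrite("pics/t7.png",t)
v=hsv(s)[...,2]
print([(b[0].tolist(),b[1]) for b in blobs(v<75,150) if b[1][4]<900])
v=hsv(t)[...,2]
print([(b[0].tolist(),b[1]) for b in blobs(v<48,200) if b[1][4]<500])
H=hsv(s);h,sa,v=H[...,0],H[...,1],H[...,2]
E
```

```text
t 16.8 p [516.1  81.  225.8] yaw x -0.0501 tilt [   12.     1. -1000.] F [ 0.4 -0.1 -0. ] open 53.1 q [ 0.01 -0.2   1.86  0.    1.47 -1.51]
  -> [0.4935 0.4287 0.215 ] shift [-40.1  11.  346.1] rows50 7.0
  -> [0.4935 0.4287 0.034 ] shift [ -2.2 181.   -0.4] rows50 3.6
(232, 246) [0.483 0.323 0.05 ]
(150, 257) [0.453 0.523 0.05 ]
(174, 273) [0.414 0.461 0.05 ]
(187, 303) [0.342 0.425 0.05 ]
[([349.7, 89.0], [338, 74, 25, 31, 605]), ([31.4, 86.7], [0, 76, 73, 19, 525]), ([133.3, 216.0], [108, 192, 44, 42, 334]), ([244.8, 218.1], [239, 199, 14, 37, 374]), ([302.9, 233.5], [298, 223, 11, 22, 203]), ([560.3, 281.1], [549, 271, 21, 23, 170]), ([395.7, 295.0], [374, 285, 43, 22, 231]), ([476.3, 356.8], [463, 335, 28, 49, 729])]
[([450.4, 73.2], [434, 63, 33, 21, 256]), ([365.3, 75.8], [347, 65, 45, 22, 323]), ([480.9, 210.1], [469, 200, 26, 22, 379]), ([189.3, 241.6], [179, 232, 23, 20, 326]), ([45.2, 328.9], [16, 314, 44, 51, 444]), ([92.0, 331.9], [66, 319, 44, 53, 484]), ([290.7, 458.5], [270, 449, 32, 31, 374])]
```

Call:
jog_arm([
  [-5,0,40,0,0,0],
  [-5,0,44,0,0,0],
  [-5,0,44,0,0,0],
  [-5,0,44,0,0,0],
  [-5,0,44,0,0,0],
  [-4,0,44,0,0,0],
  [-4,0,44,0,0,0],
  [-4,0,43,0,0,0],
  [0,30,0,0,0,0],
  [0,40,0,0,0,0],
  [0,20,0,0,0,0],
  [0,0,0,0,0,0],
], grip=68)

```text
t: 18.1
tool_pos: [0.4891, 0.4263, 0.1198]
tool_rot: [-1.578, 0.049, -0.031]
contact_force: [-0.5, 0.2, -0.3]
opening: 0.0679
```

Call:
jog_arm([
  [0,0,0,0,0,0],
  [0,0,0,0,0,0],
])

```text
t: 18.3
tool_pos: [0.4941, 0.4291, 0.1292]
tool_rot: [-1.569, 0.039, -0.041]
contact_force: [-0.0, 0.1, -0.1]
opening: 0.0682
```

```bash
python3 - <<'E'
from h import *
to((.4930,.4287,.034))
E
```

```text
t 18.3 p [494.1 429.1 129.2] yaw x -0.0509 tilt [    2.     1. -1000.] F [-0.   0.1 -0.1] open 68.2 q [ 0.6   0.2   1.63  0.    1.31 -0.92]
  -> [0.493  0.4287 0.034 ] shift [-1.3 95.2 -0.6] rows50 1.9
```

Call:
jog_arm([
  [-1,30,0,0,0,0],
  [0,30,0,0,0,0],
  [0,25,0,0,0,0],
  [0,9,0,0,0,0],
  [0,0,0,0,0,0],
  [0,0,0,0,0,0],
])

```text
t: 18.9
tool_pos: [0.4938, 0.4296, 0.036]
tool_rot: [-1.568, 0.038, -0.042]
contact_force: [-0.2, 0.2, 0.6]
opening: 0.0677
```

Call:
jog_arm([
  [0,0,0,0,0,0],
  [0,0,0,0,0,0],
  [0,0,0,0,0,0],
  [0,0,0,0,0,0],
  [0,0,0,0,0,0],
], grip=35)

```text
t: 19.4
tool_pos: [0.4941, 0.4303, 0.0365]
tool_rot: [-1.567, 0.037, -0.043]
contact_force: [0.2, 2.0, 6.4]
opening: 0.0439
```

Call:
jog_arm([
  [0,-10,0,0,0,0],
  [0,-40,0,0,0,0],
  [0,-40,0,0,0,0],
  [0,-45,0,0,0,0],
  [0,-45,0,0,0,0],
  [0,0,0,0,0,0],
  [0,0,0,0,0,0],
])

```text
t: 20.1
tool_pos: [0.4927, 0.4286, 0.2149]
tool_rot: [-1.57, 0.039, -0.041]
contact_force: [-0.2, -0.3, -3.4]
opening: 0.0436
```

```bash
python3 - <<'E'
from h import *
to(uf(-157.5,-26,214),uf(-157.5,-26,60))
E
```

```text
t 20.1 p [492.7 428.6 214.9] yaw x -0.0509 tilt [    1.     0. -1000.] F [-0.2 -0.3 -3.4] open 43.6 q [ 0.6   0.13  1.56 -0.    1.45 -0.92]
  -> [0.5085 0.0097 0.214 ] shift [  37.1    0.8 -417.6] rows50 8.4
  -> [0.5085 0.0097 0.06  ] shift [-2.00e-01  1.54e+02 -1.00e-01] rows50 3.1
```

Call:
jog_arm([
  [4,0,-40,0,0,0],
  [4,0,-42,0,0,0],
  [4,0,-42,0,0,0],
  [4,0,-42,0,0,0],
  [4,0,-42,0,0,0],
  [4,0,-42,0,0,0],
  [4,0,-42,0,0,0],
  [3,0,-42,0,0,0],
  [3,0,-42,0,0,0],
  [3,0,-42,0,0,0],
  [0,0,0,0,0,0],
  [0,0,0,0,0,0],
])

```text
t: 21.3
tool_pos: [0.5066, 0.0088, 0.2108]
tool_rot: [-1.569, 0.046, -0.037]
contact_force: [0.7, 0.7, -2.1]
opening: 0.0436
```

```bash
python3 - <<'E'
from h import *
to(uf(-157.5,-26,60))
E
```

```text
t 21.3 p [506.6   8.8 210.8] yaw x -0.0531 tilt [   -5.     1. -1000.] F [ 0.7  0.7 -2.1] open 43.6 q [-0.13 -0.22  1.9   0.    1.46 -1.65]
  -> [0.5085 0.0097 0.06  ] shift [  2.7 150.8   0.8] rows50 3.0
```

Call:
jog_arm([
  [1,35,1,0,0,0],
  [0,40,0,0,0,0],
  [0,30,0,0,0,0],
  [0,20,0,0,0,0],
  [0,15,0,0,0,0],
  [0,10,0,0,0,0],
  [0,6,0,0,0,0],
  [0,0,0,0,0,0],
  [0,0,0,0,0,0],
])

```text
t: 22.2
tool_pos: [0.5101, 0.0104, 0.0588]
tool_rot: [-1.571, 0.039, -0.041]
contact_force: [-0.1, -0.5, -2.5]
opening: 0.0438
```

Call:
jog_arm([
  [0,3,0,0,0,0],
  [0,3,0,0,0,0],
  [0,2,0,0,0,0],
  [0,1,0,0,0,0],
  [0,0,0,0,0,0],
])

```text
t: 22.7
tool_pos: [0.5093, 0.0103, 0.0488]
tool_rot: [-1.57, 0.04, -0.04]
contact_force: [-0.3, -0.1, -2.0]
opening: 0.0439
```

Call:
jog_arm([
  [0,1,0,0,0,0],
  [0,1,0,0,0,0],
  [0,1,0,0,0,0],
  [0,0,0,0,0,0],
])

```text
t: 23.1
tool_pos: [0.5115, 0.0103, 0.0484]
tool_rot: [-1.571, 0.036, -0.043]
contact_force: [-0.3, 1.1, 7.8]
opening: 0.0438
```

Call:
jog_arm([
  [0,-1,0,0,0,0],
  [0,0,0,0,0,0],
  [0,0,0,0,0,0],
  [0,0,0,0,0,0],
], grip=56)

```text
t: 23.5
tool_pos: [0.5092, 0.0103, 0.0466]
tool_rot: [-1.57, 0.04, -0.04]
contact_force: [0.7, 0.5, -0.3]
opening: 0.0562
```

Call:
jog_arm([
  [0,-10,0,0,0,0],
  [0,-30,0,0,0,0],
  [0,-40,0,0,0,0],
  [0,-50,0,0,0,0],
  [12,-20,-30,0,0,0],
  [12,0,-40,0,0,0],
  [12,0,-40,0,0,0],
  [12,0,-40,0,0,0],
  [11,0,-40,0,0,0],
  [11,0,-40,0,0,0],
  [11,0,-40,0,0,0],
  [11,0,-40,0,0,0],
])

```text
t: 24.7
tool_pos: [0.5855, -0.3056, 0.1973]
tool_rot: [-1.57, 0.04, -0.04]
contact_force: [0.2, -0.2, 0.9]
opening: 0.056
```

Call:
jog_arm([
  [0,30,0,0,0,0],
  [0,30,0,0,0,0],
  [0,20,0,0,0,0],
  [0,0,0,0,0,0],
  [0,0,0,0,0,0],
], grip=70)

```text
t: 25.2
tool_pos: [0.5855, -0.3039, 0.1173]
tool_rot: [-1.57, 0.04, -0.04]
contact_force: [0.0, 0.2, -0.3]
opening: 0.0703
```

```bash
python3 - <<'E'
from h import *
to((.5855,-.3045,.034))
E
```

```text
t 25.2 p [ 585.5 -303.9  117.3] yaw x -0.0507 tilt [   -0.     0. -1000.] F [ 0.   0.2 -0.3] open 70.3 q [-0.59  0.22  1.62  0.    1.3  -2.11]
  -> [ 0.5855 -0.3045  0.034 ] shift [ 0.  83.3 -0.6] rows50 1.7
```

Call:
jog_arm([
  [0,30,0,0,0,0],
  [0,30,0,0,0,0],
  [0,15,0,0,0,0],
  [0,8,0,0,0,0],
  [0,0,0,0,0,0],
  [0,0,0,0,0,0],
])

```text
t: 25.8
tool_pos: [0.5865, -0.3046, 0.0356]
tool_rot: [-1.572, 0.038, -0.042]
contact_force: [0.2, -0.6, 0.2]
opening: 0.0696
```

Call:
jog_arm([
  [0,0,0,0,0,0],
  [0,0,0,0,0,0],
  [0,0,0,0,0,0],
  [0,0,0,0,0,0],
  [0,0,0,0,0,0],
], grip=35)

```text
t: 26.3
tool_pos: [0.5864, -0.3049, 0.0357]
tool_rot: [-1.572, 0.038, -0.042]
contact_force: [-0.1, -1.2, 6.0]
opening: 0.0434
```

Call:
jog_arm([
  [0,-10,0,0,0,0],
  [0,-40,0,0,0,0],
  [0,-40,0,0,0,0],
  [0,-45,0,0,0,0],
  [0,-45,0,0,0,0],
  [0,0,0,0,0,0],
  [0,0,0,0,0,0],
])

```text
t: 27.0
tool_pos: [0.5858, -0.3039, 0.2153]
tool_rot: [-1.571, 0.038, -0.041]
contact_force: [-1.0, -0.3, -3.6]
opening: 0.0434
```

```bash
python3 - <<'E'
from h import *
to(uf(-157.5,-101,214),uf(-157.5,-101,60))
E
```

```text
t 27.0 p [ 585.8 -303.9  215.3] yaw x -0.0507 tilt [    2.    -1. -1000.] F [-1.  -0.3 -3.6] open 43.4 q [-0.59  0.14  1.54  0.    1.45 -2.11]
  -> [ 0.5043 -0.0652  0.214 ] shift [-93.5   0.9 234.3] rows50 5.0
  -> [ 0.5043 -0.0652  0.06  ] shift [-3.00e-01  1.54e+02  1.00e-01] rows50 3.1
```

Call:
jog_arm([
  [-16,0,39,0,0,0],
  [-16,0,39,0,0,0],
  [-16,0,39,0,0,0],
  [-15,0,39,0,0,0],
  [-15,0,39,0,0,0],
  [-15,0,39,0,0,0],
  [0,0,0,0,0,0],
  [0,0,0,0,0,0],
  [0,0,0,0,0,0],
])

```text
t: 27.9
tool_pos: [0.5038, -0.0658, 0.2121]
tool_rot: [-1.57, 0.042, -0.038]
contact_force: [0.4, -0.7, -2.1]
opening: 0.0434
```

```bash
python3 - <<'E'
from h import *
to(uf(-157.5,-101,60))
E
```

```text
t 27.9 p [503.8 -65.8 212.1] yaw x -0.0513 tilt [   -3.     0. -1000.] F [ 0.4 -0.7 -2.1] open 43.4 q [-0.28 -0.22  1.9  -0.    1.46 -1.8 ]
  -> [ 0.5043 -0.0652  0.06  ] shift [  0.9 152.1   0.6] rows50 3.0
```

Call:
jog_arm([
  [0.5,35,0.5,0,0,0],
  [0,40,0,0,0,0],
  [0,30,0,0,0,0],
  [0,20,0,0,0,0],
  [0,15,0,0,0,0],
  [0,10,0,0,0,0],
  [0,6,0,0,0,0],
  [0,0,0,0,0,0],
  [0,0,0,0,0,0],
])

```text
t: 28.8
tool_pos: [0.5058, -0.0653, 0.0588]
tool_rot: [-1.571, 0.039, -0.041]
contact_force: [-0.0, -0.2, -1.2]
opening: 0.0439
```

Call:
jog_arm([
  [0,3,0,0,0,0],
  [0,3,0,0,0,0],
  [0,2,0,0,0,0],
  [0,2,0,0,0,0],
  [0,1,0,0,0,0],
  [0,0,0,0,0,0],
])

```text
t: 29.4
tool_pos: [0.5055, -0.0651, 0.0476]
tool_rot: [-1.57, 0.039, -0.041]
contact_force: [-1.5, 1.5, 3.9]
opening: 0.0436
```

Call:
jog_arm([
  [0,-0.5,0,0,0,0],
  [0,0,0,0,0,0],
  [0,0,0,0,0,0],
  [0,0,0,0,0,0],
], grip=55)

```text
t: 29.8
tool_pos: [0.5049, -0.065, 0.0472]
tool_rot: [-1.57, 0.04, -0.04]
contact_force: [0.2, -0.1, -0.6]
opening: 0.0553
```

Call:
jog_arm([
  [0,-10,0,0,0,0],
  [0,-30,0,0,0,0],
  [0,-40,0,0,0,0],
  [0,-50,0,0,0,0],
  [0,-40,0,0,0,0],
  [6,0,48,0,0,0],
  [6,0,48,0,0,0],
  [6,0,48,0,0,0],
  [6,0,48,0,0,0],
  [6,0,48,0,0,0],
  [6,0,48,0,0,0],
  [6,0,48,0,0,0],
])

```text
t: 31.0
tool_pos: [0.5641, 0.2705, 0.2183]
tool_rot: [-1.57, 0.039, -0.041]
contact_force: [1.0, -1.2, 0.9]
opening: 0.0549
```

```bash
python3 - <<'E'
from crop import *
s=img("side");t=img("top");cv2.imwrite("pics/s8.png",s);cv2.imwrite("pics/t8.png",t)
to();
comp("pics/c8.png",[(t,275,165,435,285),(s,290,185,450,305),(t,430,250,530,325),(s,350,320,440,440)])
E
```

```text
t 31.1 p [563.8 273.3 217.7] yaw x -0.0452 tilt [    0.     2. -1000.] F [-0.3 -0.3 -0. ] open 55.1 q [ 0.33  0.06  1.62  0.    1.45 -1.19]
```

View pics/c8.png

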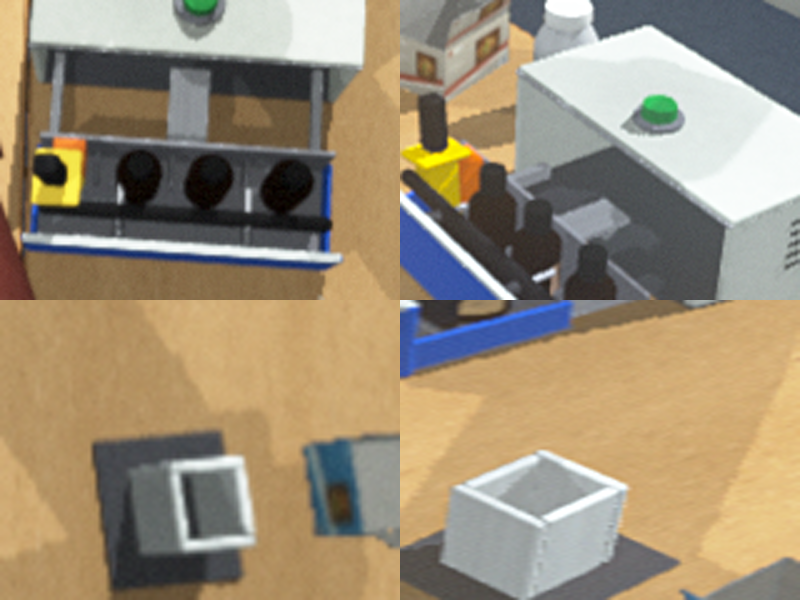

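```bash
python3 - <<'E'
from crop import *
s=cv2.imread("pics/s8.png");t=cv2.imread("pics/t8.png")
def g(im,x0,y0,w,h,step,k=8):
    c=cv2.resize(im[y0:y0+h,x0:x0+w],None,fx=k,fy=k,interpolation=cv2.INTER_CUBIC)
    for i in range(0,w,step):cv2.putText(c,str(x0+i),(i*k,8),0,.3,(0,0,255));c[:6,i*k]=(0,0,255)
    for i in range(0,h,step):cv2.putText(c,str(y0+i),(0,i*k),0,.3,(0,0,255));c[i*k,:6]=(0,0,255)
    return c
cv2.imwrite("pics/c9.png",np.vstack([np.hstack([g(t,280,215,50,37,10),g(s,285,215,50,37,10)]),np.hstack([g(t,450,285,50,37,10),g(s,355,350,50,37,10)])]))
for n,im,x0,y0,x1,y1 in(("top",t,280,215,318,245),("side",s,285,215,335,275)):
    H=hsv(im)[y0:y1,x0:x1];print(n,[(b[0]+[x0,y0],b[1]) for b in blobs(H[...,2]<60,30)],[(b[0]+[x0,y0],b[1]) for b in blobs((H[...,0]>20)&(H[...,0]<33)&(H[...,1]>150),30)])
E
```

```text
top [(array([294.6, 232.4]), [9, 12, 12, 12, 117])] [(array([298.8, 235.6]), [7, 9, 22, 21, 277])]
side [(array([327.1, 260.7]), [35, 39, 12, 13, 40]), (array([326.7, 270.8]), [33, 50, 17, 10, 73])] [(array([305.4, 251.6]), [5, 25, 29, 28, 368])]
```

View pics/c9.png

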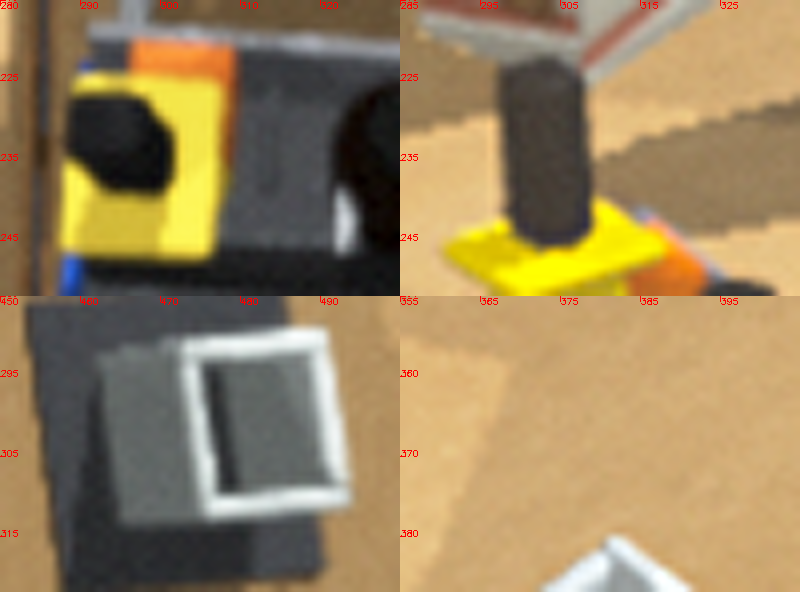

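```bash
python3 - <<'E'
from h import *
a,ea=tri((302.8,224.5),(292.3,230.5));b,eb=tri((304.0,243),(297,235));m,em=tri((303.2,233.8),(294.6,232.4))
print("top",a.round(4),ea,inv(a));print("bot",b.round(4),eb,inv(b));print("mid",m.round(4),em,inv(m))
d=a-b;print("axis",d/np.linalg.norm(d),np.linalg.norm(d))
# stand rim centre, z=.086
f=lambda u,v:(450+u/8,285+(v-296)/8)
C=np.array([onz("top",f(*c),.086) for c in((183,343),(327,330),(350,498),(205,515))]);print("rim",C.mean(0).round(4))
for i in range(4):
    e=C[(i+1)%4]-C[i];print("  ",np.linalg.norm(e[:2]).round(4),np.degrees(np.arctan2(e[1],e[0])).round(1))
k=lambda u,v:(350+(u-400)*.225,320+(v-300)*.4)
C=np.array([onz("side",k(*c),.086) for c in((453,488),(545,453),(627,487),(541,525))]);print("rim side",C.mean(0).round(4))
for i in range(4):
    e=C[(i+1)%4]-C[i];print("  ",np.linalg.norm(e[:2]).round(4),np.degrees(np.arctan2(e[1],e[0])).round(1))
E
```

```text
top [0.5069 0.1676 0.1489] 0.002521304501583778 (np.float64(-167.9), np.float64(131.6))
bot [0.505  0.1592 0.1023] 0.0018984424415168116 (np.float64(-169.4), np.float64(123.1))
mid [0.5064 0.1639 0.1253] 0.0016329909327888895 (np.float64(-168.2), np.float64(127.9))
axis [0.0408202  0.1759546  0.98355157] 0.04737054796226468
rim [ 0.3543 -0.284   0.086 ]
   0.0439 -84.4
   0.0496 -175.2
   0.044 96.9
   0.0507 4.7
rim side [ 0.354  -0.2892  0.086 ]
   0.0497 3.1
   0.0416 -83.4
   0.0485 -174.6
   0.0436 98.0
```

Call:
jog_arm([
  [0,0,0,-0.085,0,0],
  [0,0,0,-0.085,0,0],
  [0,0,0,0,0,0],
  [0,0,0,0,0,0],
], grip=48)

```text
t: 31.5
tool_pos: [0.5639, 0.2683, 0.2175]
tool_rot: [-1.739, 0.044, -0.037]
contact_force: [-0.6, -0.2, 0.9]
opening: 0.048
```

```bash
python3 - <<'E'
from h import *
ax=np.array([0,.172,.985]);T=np.array([.5058,.1613,.1108])
to(T+ax*.08,T+ax*.04,T)
E
```

```text
t 31.5 p [563.9 268.3 217.5] yaw x -0.0506 tilt [  -9. -168. -986.] F [-0.6 -0.2  0.9] open 48.0 q [ 0.39  0.12  1.57 -0.15  1.52 -1.11]
  -> [0.5058 0.1751 0.1896] shift [-53.3  43.6 -90. ] rows50 2.3
  -> [0.5058 0.1682 0.1502] shift [ 0.4 40.  -0.2] rows50 0.8
  -> [0.5058 0.1613 0.1108] shift [ 0.4 40.  -0.2] rows50 0.8
```

Call:
jog_arm([
  [-18,0,-30,0,0,0],
  [-18,0,-30,0,0,0],
  [-17,0,-30,0,0,0],
  [0,25,0,0,0,0],
  [0,18,0,0,0,0],
  [0,0,0,0,0,0],
  [0,0,0,0,0,0],
])

```text
t: 32.2
tool_pos: [0.5062, 0.1746, 0.1906]
tool_rot: [-1.74, 0.045, -0.038]
contact_force: [0.6, 0.6, 0.3]
opening: 0.0481
```

```bash
python3 - <<'E'
from h import *
ax=np.array([0,.172,.985]);T=np.array([.5058,.1613,.1108])
to(T)
E
```

```text
t 32.2 p [506.2 174.6 190.6] yaw x -0.0521 tilt [  -9. -168. -986.] F [0.6 0.6 0.3] open 48.1 q [ 0.28 -0.08  1.82 -0.16  1.46 -1.22]
  -> [0.5058 0.1613 0.1108] shift [ 0.3 80.9  0.4] rows50 1.6
```

Call:
jog_arm([
  [0,25,0,0,0,0],
  [0,25,0,0,0,0],
  [0,20,0,0,0,0],
  [0,10,0,0,0,0],
  [0,0,0,0,0,0],
  [0,0,0,0,0,0],
])

```text
t: 32.8
tool_pos: [0.5065, 0.162, 0.1128]
tool_rot: [-1.74, 0.043, -0.039]
contact_force: [0.1, 0.0, -0.0]
opening: 0.0478
```

Call:
jog_arm([
  [0,0,0,0,0,0],
  [0,0,0,0,0,0],
  [0,0,0,0,0,0],
  [0,0,0,0,0,0],
  [0,0,0,0,0,0],
], grip=15, grip_force=50)

```text
t: 33.3
tool_pos: [0.5066, 0.1627, 0.1129]
tool_rot: [-1.738, 0.042, -0.04]
contact_force: [0.2, 4.3, 5.4]
opening: 0.0238
```

Call:
jog_arm([
  [0,-4,-0.7,0,0,0],
  [0,-5,-0.8,0,0,0],
  [0,-5,-0.8,0,0,0],
  [0,-5,-0.8,0,0,0],
  [0,0,0,0,0,0],
])

```text
t: 33.8
tool_pos: [0.5064, 0.1616, 0.1322]
tool_rot: [-1.741, 0.043, -0.039]
contact_force: [3.2, -1.2, 2.4]
opening: 0.0235
```

Call:
jog_arm([
  [0,-5,-0.8,0,0,0],
  [0,-5,-0.8,0,0,0],
  [0,-5,-0.8,0,0,0],
  [0,-5,-0.8,0,0,0],
  [0,-5,-0.8,0,0,0],
  [0,-5,-0.8,0,0,0],
  [0,-5,-0.8,0,0,0],
  [0,-10,-1.7,0,0,0],
  [0,-15,-2.5,0,0,0],
  [0,-30,-5,0,0,0],
  [0,-40,-7,0,0,0],
  [0,0,0,0,0,0],
])

```text
t: 35.0
tool_pos: [0.5087, 0.1631, 0.2712]
tool_rot: [-1.737, 0.035, -0.048]
contact_force: [-0.3, -0.1, 0.1]
opening: 0.0234
```

```bash
python3 - <<'E'
from crop import *
s=img("side");t=img("top");cv2.imwrite("pics/s9.png",s);cv2.imwrite("pics/t9.png",t)
to()
H=hsv(s);h,sa,v=H[...,0],H[...,1],H[...,2]
b=max(blobs((h>20)&(h<33)&(sa>180)&(v>50),40),key=lambda b:b[1][4]);ys,xs=np.nonzero(b[2]);print(b[1],"lowest",xs[ys>=ys.max()-1],ys.max())
comp("pics/c10.png",[(t,275,165,435,285),(s,270,165,430,285)])
E
```

```text
t 35.1 p [506.4 162.7 265.1] yaw x -0.0508 tilt [  -4. -168. -986.] F [-0.9  0.1 -1.2] open 23.7 q [ 0.26 -0.14  1.75 -0.16  1.58 -1.26]
[291, 182, 29, 38, 517] lowest [313 314 315 315] 219
```

View pics/c10.png

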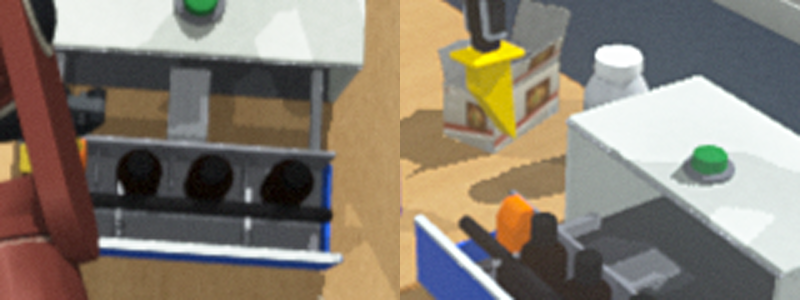

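Call:
jog_arm([
  [0,0,0,0.085,0,0],
  [0,0,0,0.085,0,0],
  [-13,0,-45,0,0,0],
  [-13,0,-46,0,0,0],
  [-13,0,-46,0,0,0],
  [-13,0,-46,0,0,0],
  [-13,0,-46,0,0,0],
  [-13,0,-46,0,0,0],
  [-13,0,-46,0,0,0],
  [-13,0,-46,0,0,0],
  [-13,0,-46,0,0,0],
  [-12,0,-46,0,0,0],
])

```text
t: 36.3
tool_pos: [0.3518, -0.2906, 0.2611]
tool_rot: [-1.569, 0.041, -0.039]
contact_force: [0.9, -0.6, -0.2]
opening: 0.0235
```

Call:
jog_arm([
  [0,0,0,0,-0.075,0],
  [0,0,0,0,-0.075,0],
  [0,0,0,0,0,0],
  [0,0,0,0,0,0],
  [0,0,0,0,0,0],
])

```text
t: 36.8
tool_pos: [0.3534, -0.289, 0.2619]
tool_rot: [-1.569, -0.077, 0.078]
contact_force: [-0.3, -0.1, -1.3]
opening: 0.0235
```

```bash
python3 - <<'E'
from crop import *
s=img("side");t=img("top");cv2.imwrite("pics/s10.png",s);cv2.imwrite("pics/t10.png",t)
to((.3545,-.2855,.22))
H=hsv(s);h,sa,v=H[...,0],H[...,1],H[...,2]
b=max(blobs((h>20)&(h<33)&(sa>180)&(v>50),40),key=lambda b:b[1][4]);ys,xs=np.nonzero(b[2]);print(b[1],"lowest",xs[ys>=ys.max()-1],ys.max())
p,Rm=tool();g=p-Rm[:,1]*.0187
for sy in(13,-13):print(proj("side",g+Rm[:,0]*.0165+Rm[:,2]*sy/1e3-.118*np.array([0,0,1])).round(1))
q=[proj("side",g+Rm[:,0]*a+Rm[:,2]*c-.032*np.array([0,0,1])) for a in(.027,-.027) for c in(.023,-.023)];print("collar top pred",np.round(q,1).tolist())
comp("pics/c11.png",[(s,330,275,450,455),(t,430,270,530,345)],400,600)
E
```

```text
t 36.9 p [ 353.5 -289.1  262.2] yaw x 0.0994 tilt [   -0.     0. -1000.] F [-0.3  0.2 -1.3] open 23.7 q [-0.85 -0.38  1.95 -0.    1.58 -2.52]
  -> [ 0.3545 -0.2855  0.22  ] shift [ 1.4 42.2  3.5] rows50 0.8
[368, 317, 44, 47, 939] lowest [394 395 396 395 396] 363
[386.  353.5]
[398. 362.]
collar top pred [[390.0, 307.4], [412.6, 321.8], [366.5, 322.4], [389.1, 338.0]]
```

View pics/c11.png

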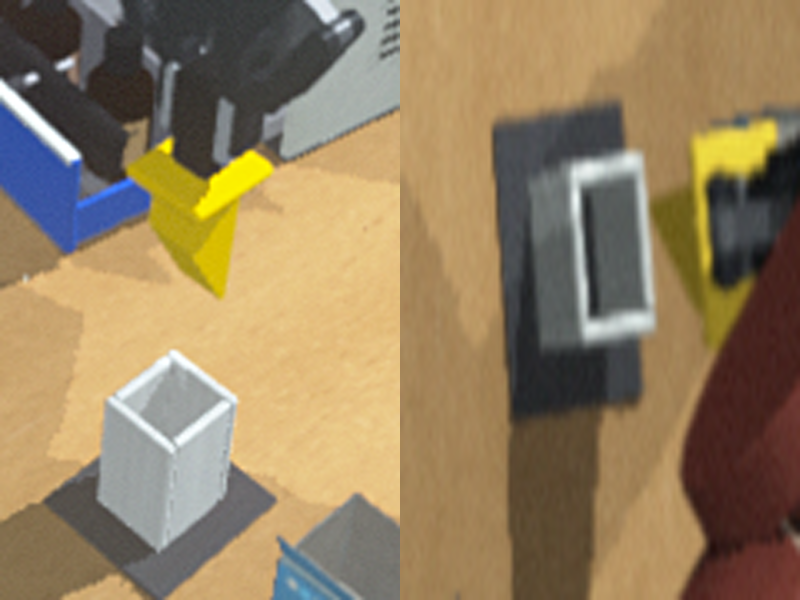

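```bash
python3 - <<'E'
from h import *
print(tri((381.6,394.8),(482.9,300.9)))
for w in((.3545,-.2855,.086),(.3861,-.2831,.09)):print(proj("side",w).round(1),proj("top",w).round(1))
# original collar centre pixels for bias: side crop c2 & top crop c2
print("orig side",(355+(np.mean([504,622,714,607])-400)*.1875,340+np.mean([130,91,130,177])/3),"top",(440+np.mean([178,288,305,197])*.175,260+np.mean([87,77,185,198])*.2))
E
```

```text
(array([ 0.35513242, -0.28546791,  0.08203057]), np.float64(0.0015304576132738022))
[380.6 393.6] [483.9 300.6]
[393.5 382.8] [482.8 287.1]
orig side (np.float64(394.703125), np.float64(384.0)) top (np.float64(482.35), np.float64(287.35))
```

Call:
jog_arm([
  [0,0,0,0,0,-0.04],
  [0,0,0,0,0,0],
  [0,0,0,0,0,0],
  [0,0,0,0,0,0],
])

```text
t: 37.3
tool_pos: [0.3535, -0.2894, 0.2624]
tool_rot: [-1.567, -0.109, 0.047]
contact_force: [0.5, 0.4, -1.6]
opening: 0.0234
```

```bash
python3 - <<'E'
from h import *
s=img("side");t=img("top")
to((.3545,-.2855,.22))
H=hsv(s);h,sa,v=H[...,0],H[...,1],H[...,2]
b=max(blobs((h>20)&(h<33)&(sa>180)&(v>50),40),key=lambda b:b[1][4]);ys,xs=np.nonzero(b[2]);print(b[1],"lowest",xs[ys>=ys.max()-1],ys.max())
p,Rm=tool();X=np.array([np.cos(.0994),np.sin(.0994),0]);Y=np.array([-X[1],X[0],0]);g=p-Rm[:,1]*.0187
for sy in(13,-13):print(proj("side",g+X*.0165+Y*sy/1e3-.118*np.array([0,0,1])).round(1))
E
```

```text
t 37.4 p [ 353.5 -289.4  262.4] yaw x 0.0994 tilt [  39.    4. -999.] F [ 0.9 -0.3 -1. ] open 23.1 q [-0.87 -0.41  1.96  0.03  1.56 -2.54]
  -> [ 0.3545 -0.2855  0.22  ] shift [-0.3 42.4  3.8] rows50 0.9
[368, 317, 45, 46, 913] lowest [396 397 398 397 398] 362
[385.8 353.7]
[397.9 362.3]
```

Call:
jog_arm([
  [2.3,0,4,0,0,0],
  [-1,25,0,0,0,0],
  [-1,25,0,0,0,0],
  [-0.6,15,0,0,0,0],
  [0,0,0,0,0,0],
  [0,0,0,0,0,0],
])

```text
t: 38.0
tool_pos: [0.3555, -0.2853, 0.1979]
tool_rot: [-1.567, -0.109, 0.046]
contact_force: [-0.3, -0.5, -0.6]
opening: 0.0236
```

```bash
python3 - <<'E'
from h import *
s=img("side");t=img("top")
to((.3554,-.2852,.10))
H=hsv(s);h,sa,v=H[...,0],H[...,1],H[...,2]
b=max(blobs((h>20)&(h<33)&(sa>180)&(v>50),40),key=lambda b:b[1][4]);ys,xs=np.nonzero(b[2]);print(b[1],"lowest",xs[ys>=ys.max()-1],ys.max())
w=np.array([.3547,-.2852,0]);X=np.array([np.cos(.0994),np.sin(.0994),0]);Y=np.array([-X[1],X[0],0]);
print(proj("side",w+X*.0165-Y*.013+np.array([0,0,tool()[0][2]-.0993])).round(1))
E
```

```text
t 38.1 p [ 355.9 -285.9  199.1] yaw x 0.0992 tilt [  41.    2. -999.] F [ 0.5  0.4 -0.8] open 23.5 q [-0.86 -0.37  2.04  0.03  1.44 -2.53]
  -> [ 0.3554 -0.2852  0.1   ] shift [-4.5 99.   1. ] rows50 2.0
[366, 345, 41, 43, 773] lowest [392 393 394 393 394] 387
[393.5 387.2]
```

Tip pixel (393,387) agrees with the prediction (393.5,387.2); lowering into the stand.

Call:
jog_arm([
  [-0.4,10,0,0,0,0],
  [-0.4,10,0,0,0,0],
  [-0.4,10,0,0,0,0],
  [-0.4,10,0,0,0,0],
  [0,0,0,0,0,0],
])

```text
t: 38.6
tool_pos: [0.3543, -0.2842, 0.1548]
tool_rot: [-1.564, -0.107, 0.048]
contact_force: [-0.8, -0.2, -1.4]
opening: 0.0235
```

Call:
jog_arm([
  [-0.4,10,0,0,0,0],
  [-0.4,10,0,0,0,0],
  [-0.4,10,0,0,0,0],
  [-0.4,10,0,0,0,0],
  [0,0,0,0,0,0],
])

```text
t: 39.1
tool_pos: [0.3543, -0.2842, 0.1151]
tool_rot: [-1.564, -0.107, 0.048]
contact_force: [-0.6, 0.5, -1.5]
opening: 0.0239
```

Call:
jog_arm([
  [0,4,0,0,0,0],
  [0,3,0,0,0,0],
  [0,2,0,0,0,0],
  [0,1,0,0,0,0],
  [0,0,0,0,0,0],
])

```text
t: 39.6
tool_pos: [0.3557, -0.2853, 0.1074]
tool_rot: [-1.567, -0.109, 0.046]
contact_force: [-0.5, -0.6, -0.2]
opening: 0.0233
```

Call:
jog_arm([
  [0,2,0,0,0,0],
  [0,2,0,0,0,0],
  [0,1,0,0,0,0],
  [0,0,0,0,0,0],
])

```text
t: 40.0
tool_pos: [0.3564, -0.2856, 0.1049]
tool_rot: [-1.567, -0.11, 0.046]
contact_force: [-4.0, 5.5, 12.1]
opening: 0.0235
```

Call:
jog_arm([
  [0,-1.5,0,0,0,0],
  [0,0,0,0,0,0],
  [0,0,0,0,0,0],
  [0,0,0,0,0,0],
], grip=48)

```text
t: 40.4
tool_pos: [0.3557, -0.2851, 0.1035]
tool_rot: [-1.567, -0.109, 0.047]
contact_force: [-0.5, 0.6, 0.0]
opening: 0.0478
```

Call:
jog_arm([
  [0,-10,0,0,0,0],
  [0,-30,0,0,0,0],
  [0,-40,0,0,0,0],
  [0,-40,0,0,0,0],
  [0,0,0,0,0,0.04],
  [0,0,0,0,0.075,0],
  [0,0,0,0,0.075,0],
  [0,0,0,0,0,0],
  [0,0,0,0,0,0],
])

```text
t: 41.3
tool_pos: [0.351, -0.2857, 0.2241]
tool_rot: [-1.571, 0.039, -0.039]
contact_force: [0.3, 0.7, 0.4]
opening: 0.048
```

```bash
python3 - <<'E'
from crop import *
s=img("side");t=img("top");cv2.imwrite("pics/s11.png",s);cv2.imwrite("pics/t11.png",t)
F=lambda z:uf(-52-180,0,z)
to(uf(-270,0,230),uf(-270,0,55),uf(-232,0,55))
a,b=proj("side",F(45)),proj("top",F(85));print(a,b)
H=hsv(s);h,sa,v=H[...,0],H[...,1],H[...,2]
print([x[:2] for x in blobs((h>22)&(h<32)&(sa>200)&(v>130),40)])
for w in((.3547,-.2852,.09),):print(proj("side",w))
comp("pics/c12.png",[(s,270,190,430,310),(t,275,165,435,285),(s,330,320,450,440),(t,430,260,530,335)])
# panel top edge line in top view
for y in(-100,0,100):
    col=[(int(r),int(t[int(round(q[1])),int(round(q[0])),0])) for r in np.arange(-245,-215,2.5) for q in[proj("top",uf(r,y,85))]];print(y,col)
E
```

```text
t 41.4 p [ 351.  -285.7  223.9] yaw x -0.0499 tilt [    0.    -0. -1000.] F [-0.2 -0.5 -1.2] open 47.9 q [-0.85 -0.38  2.01  0.    1.51 -2.37]
  -> [0.3976 0.0419 0.23  ] shift [ 30.3  -6.1 329.5] rows50 6.6
  -> [0.3976 0.0419 0.055 ] shift [ -0. 175.   0.] rows50 3.5
  -> [0.4356 0.0398 0.055 ] shift [38.   0.  -0.2] rows50 0.8
[308.54692538 297.97546557] [347.11932336 264.93983965]
[(array([382.6, 397.1]), [364, 386, 39, 24, 428])]
[380.77552631 391.79807078]
-100 [(-245, 70), (-242, 84), (-240, 94), (-237, 101), (-235, 113), (-232, 211), (-230, 239), (-227, 236), (-225, 191), (-222, 112), (-220, 79), (-217, 74)]
0 [(-245, 67), (-242, 82), (-240, 98), (-237, 101), (-235, 131), (-232, 222), (-230, 242), (-227, 237), (-225, 189), (-222, 96), (-220, 72), (-217, 71)]
100 [(-245, 66), (-242, 84), (-240, 101), (-237, 102), (-235, 133), (-232, 215), (-230, 238), (-227, 239), (-225, 206), (-222, 110), (-220, 77), (-217, 75)]
```

View pics/c12.png

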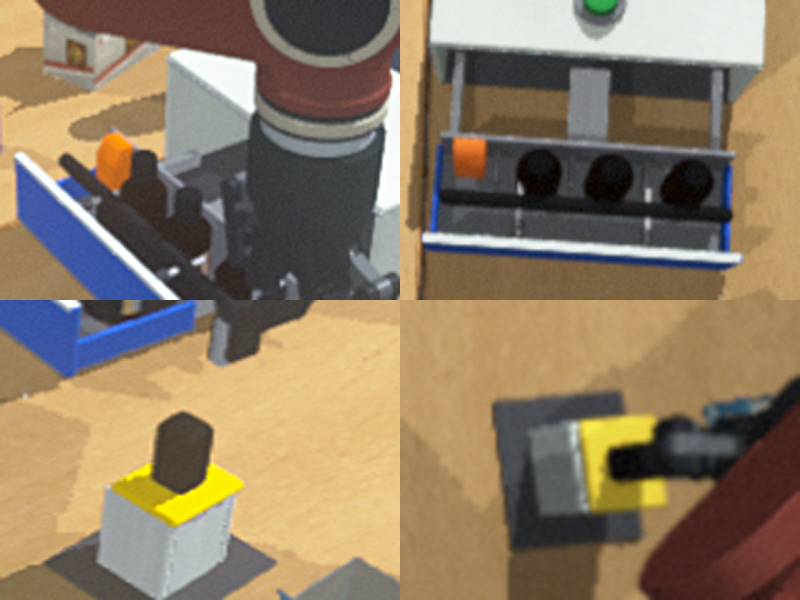

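Call:
jog_arm([
  [4,0,40,0,0,0],
  [4,0,42,0,0,0],
  [4,0,42,0,0,0],
  [4,0,42,0,0,0],
  [4,0,41,0,0,0],
  [4,0,41,0,0,0],
  [3,0,41,0,0,0],
  [3,0,40,0,0,0],
  [0,0,0,0,0,0],
  [0,0,0,0,0,0],
], grip=0)

```text
t: 42.4
tool_pos: [0.3976, 0.0419, 0.2237]
tool_rot: [-1.571, 0.038, -0.037]
contact_force: [0.8, -1.0, -0.4]
opening: 0.0002
```

Call:
jog_arm([
  [0,40,0,0,0,0],
  [0,40,0,0,0,0],
  [0,40,0,0,0,0],
  [0,35,0,0,0,0],
  [0,17,0,0,0,0],
  [0,0,0,0,0,0],
  [0,0,0,0,0,0],
])

```text
t: 43.1
tool_pos: [0.398, 0.0403, 0.0522]
tool_rot: [-1.571, 0.041, -0.042]
contact_force: [0.5, -1.1, 0.8]
opening: 0.0004
```

```bash
python3 - <<'E'
from h import *
to(uf(-244,0,50),uf(-114,0,50))
E
```

```text
t 43.1 p [398.   40.3  52.2] yaw x -0.0527 tilt [    0.    -0. -1000.] F [ 0.5 -1.1  0.8] open 0.4 q [-0.09 -0.34  2.28 -0.    1.2  -1.6 ]
  -> [0.4236 0.0405 0.05  ] shift [25.5  2.2  1.5] rows50 0.5
  -> [0.5534 0.0332 0.05  ] shift [130.    0.   -0.4] rows50 2.6
```

Call:
jog_arm([
  [10,0,1,0,0,0],
  [10,0,0,0,0,0],
  [5,0,0,0,0,0],
  [8,0,0,0,0,0],
  [10,0,0,0,0,0],
  [10,0,0,0,0,0],
  [10,0,0,0,0,0],
  [10,0,0,0,0,0],
  [0,0,0,0,0,0],
])

```text
t: 44.0
tool_pos: [0.4726, 0.0386, 0.0521]
tool_rot: [-1.57, 0.038, -0.042]
contact_force: [0.4, -0.2, -0.3]
opening: -0.0002
```

```bash
cat > pan.py <<'E'
from h import *
def panel():
    t=img("top");cv2.imwrite("pics/tl.png",t)
    for y in(-120,120):
        xs=np.arange(-250,-85,1.);pp=np.array([proj("top",uf(r,y,85)) for r in xs],np.float32)
        v=cv2.remap(t[:,:,2],pp[:,:1],pp[:,1:],cv2.INTER_LINEAR)[:,0];i=np.nonzero(v>190)[0]
        print(y,"bright x",xs[i][:1],xs[i][-1:],len(i))
E
python3 -c "
from pan import *
to();panel()"
```

```text
t 44.0 p [472.6  38.6  52.1] yaw x -0.051 tilt [    2.     0. -1000.] F [ 0.4 -0.2 -0.3] open -0.2 q [-0.08 -0.13  2.11  0.    1.16 -1.6 ]
-120 bright x [-181.] [-178.] 4
120 bright x [-184.] [-87.] 15
```

Call:
jog_arm([
  [10,0,0,0,0,0],
  [10,0,0,0,0,0],
  [10,0,0,0,0,0],
  [10,0,0,0,0,0],
  [10,0,0,0,0,0],
  [10,0,0,0,0,0],
  [8,0,0,0,0,0],
  [5,0,0,0,0,0],
  [0,0,0,0,0,0],
])

```text
t: 44.95
tool_pos: [0.5434, 0.035, 0.0513]
tool_rot: [-1.57, 0.042, -0.038]
contact_force: [-5.7, 0.2, -0.5]
opening: -0.0003
```

Call:
jog_arm([
  [2,0,0,0,0,0],
  [2,0,0,0,0,0],
  [2,0,0,0,0,0],
  [0,0,0,0,0,0],
])

```text
t: 45.35
tool_pos: [0.5494, 0.0346, 0.0513]
tool_rot: [-1.57, 0.041, -0.039]
contact_force: [-5.9, 0.9, -1.1]
opening: 0.0002
```

Call:
jog_arm([
  [1.5,0,0,0,0,0],
  [1.5,0,0,0,0,0],
  [1,0,0,0,0,0],
  [0,0,0,0,0,0],
])

```text
t: 45.75
tool_pos: [0.5543, 0.0344, 0.0518]
tool_rot: [-1.57, 0.039, -0.041]
contact_force: [-2.8, 0.1, -1.1]
opening: -0.0002
```

Call:
jog_arm([
  [1,0,0,0,0,0],
  [1,0,0,0,0,0],
  [0,0,0,0,0,0],
])

```text
t: 46.05
tool_pos: [0.5557, 0.0344, 0.0519]
tool_rot: [-1.57, 0.04, -0.04]
contact_force: [-3.0, 0.2, -0.7]
opening: -0.0
```

Call:
jog_arm([
  [1,0,0,0,0,0],
  [1,0,0,0,0,0],
  [0,0,0,0,0,0],
])

```text
t: 46.35
tool_pos: [0.5578, 0.0343, 0.0519]
tool_rot: [-1.57, 0.04, -0.04]
contact_force: [-3.3, 0.6, -0.0]
opening: 0.0002
```

Call:
jog_arm([
  [1,0,0,0,0,0],
  [1,0,0,0,0,0],
  [0,0,0,0,0,0],
])

```text
t: 46.65
tool_pos: [0.558, 0.0343, 0.0519]
tool_rot: [-1.57, 0.043, -0.036]
contact_force: [-11.6, 0.3, 7.3]
opening: 0.0002
```

Call:
jog_arm([
  [1,0,0,0,0,0],
  [0,0,0,0,0,0],
])

```text
t: 46.85
tool_pos: [0.558, 0.0343, 0.0519]
tool_rot: [-1.571, 0.045, -0.034]
contact_force: [-16.3, 1.0, 10.1]
opening: 0.0
```

Call:
jog_arm([
  [1,0,0,0,0,0],
  [0,0,0,0,0,0],
])

```text
t: 47.05
tool_pos: [0.558, 0.0342, 0.0519]
tool_rot: [-1.571, 0.047, -0.032]
contact_force: [-20.3, 0.3, 13.7]
opening: 0.0001
```

Call:
jog_arm([
  [-3,0,0,0,0,0],
  [-3,0,0,0,0,0],
  [-4,0,0,0,0,0],
  [-10,0,0,0,0,0],
  [-20,0,0,0,0,0],
  [-30,0,0,0,0,0],
  [-40,0,0,0,0,0],
  [0,-50,0,0,0,0],
  [0,-50,0,0,0,0],
  [0,-50,0,0,0,0],
  [0,-50,0,0,0,0],
  [0,0,0,0,0,0],
])

```text
t: 48.25
tool_pos: [0.4558, 0.0393, 0.2618]
tool_rot: [-1.571, 0.025, -0.054]
contact_force: [-0.1, -0.6, 0.0]
opening: -0.0002
```

Call:
jog_arm([
  [0,0,40,0,0,0],
  [0,0,45,0,0,0],
  [0,0,45,0,0,0],
  [0,0,45,0,0,0],
  [0,0,45,0,0,0],
  [0,0,45,0,0,0],
  [0,0,45,0,0,0],
  [0,0,0,0,0,0],
])

```text
t: 49.05
tool_pos: [0.4668, 0.3534, 0.2511]
tool_rot: [-1.569, 0.036, -0.036]
contact_force: [-0.6, 1.0, -0.4]
opening: -0.0002
```

```bash
python3 - <<'E'
from pan import *
from crop import comp
to();panel()
t=cv2.imread("pics/tl.png");s=img("side");cv2.imwrite("pics/s12.png",s)
comp("pics/c13.png",[(t,140,100,540,330),(s,290,180,490,330),(s,150,160,350,310),(s,330,330,490,450)])
E
```

```text
t 49.05 p [466.8 353.4 251.1] yaw x -0.0457 tilt [    0.     2. -1000.] F [-0.6  1.  -0.4] open -0.2 q [ 0.52 -0.05  1.69  0.    1.51 -1.  ]
-120 bright x [-250.] [-239.] 12
120 bright x [-250.] [-226.] 25
```

View pics/c13.png

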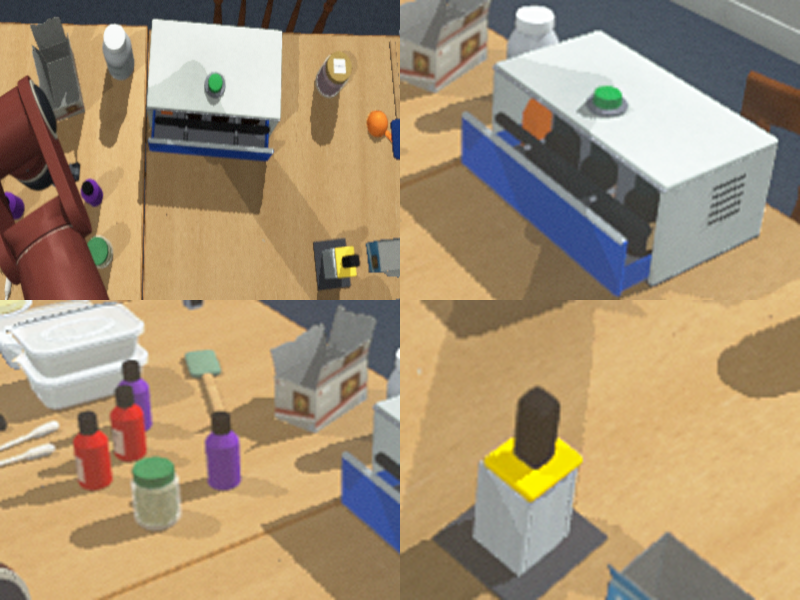

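```bash
python3 - <<'E'
from h import *
for n,f in(("top","tl"),("side","s12")):
    H=hsv(cv2.imread(f"pics/{f}.png"));h,sa,v=H[...,0],H[...,1],H[...,2]
    print(n,[b[:2] for b in blobs((h>108)&(h<125)&(sa>150)&(v>60),300)])
print(ctrl.finish_job())
E
```

```text
top [(array([540.7, 206. ]), [531, 192, 20, 29, 473]), (array([348.8, 216.1]), [289, 210, 122, 13, 599])]
side [(array([366. , 286.7]), [322, 247, 93, 80, 1628])]
the job is handed in; nothing more can be done
None
```

I handed the job in at about t = 49 s. All three brown bottles are clamped in the shut drawer, one in each bay.

**What I did:** I pressed the release and wedged the rod back. I stood the bottles upright in the bays, drew the wedge out so the rod sprang onto them, put the wedge back in its stand and pushed the tray home.

**Last checks:**
- **Tray:** it met its stop at about 20 N. About 2 s after I backed off, the panel was at the same top-view pixel as at the start, (348.8, 216.1) against (348.9, 216.2). The click itself is inferred from this; I have no direct reading of it.
- **Bottles and wedge:** the final pictures show the bottles upright behind the rod and the wedge upright in its stand.
- **Bystanders:** the green-lidded jar and the purple and red bottles appear where they were.

**What went off plan:**
- **Wedge leaned:** the wedge was found leaning about 10° sideways after the bottles were in, probably brushed by the gripper while it set down the first bottle. The rod stayed back, and I gripped the wedge at that tilt to draw it out.
- **Stand moved:** the stand shifted about 3 cm during the run, so I measured it again before putting the wedge back.
- **Readings:** TCP readings were a few mm off while the arm was moving, so I let it settle before fine moves.
- **Final panel check:** my separate panel-edge scan gave no useful reading at the end, so the shut check rests on the panel pixels. In the side view they agreed only to about 2 pixels, with a smaller blue area than at the start.

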